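Secure specimen jars on the bench lift and set it to float

TASK

Clear the empty carton off the bed of the bench lift into the low black tray, and stand every squat metal-capped jar upright on the bed, each centred on a round rubber pad of its own. Then lower the white cover plate level over both locating pins until it rests fully down on the post shoulders, let go of it, and only then push the hydraulic lever away through its stiff detent into the float notch so that it stays there. Do not tip over the tall amber bottle.

Things in the scene. Friction and masses are not known exactly. Their poses are not given: they have to be found in the camera images.
- bed: Fixed grey bench lift table with a bed 200 (x) x 240 (y) mm, its top face 50 mm above the origin; origin at the centre of the underside, on the table; z up. It carries four pads, two pinned posts at y = -100 and +100 mm, and on its -y side, centred at x = +50, y = -165 mm, a grey valve block (100 x 55 mm, 66 mm high) with the lever. It never moves.
- pin0 (a point): Top of a locating pin of the bed, at bed x = 0, y = -100 mm, 138 mm above the table: a steel post 20 mm thick from the bed's face to a shoulder 108 mm above the table, then a 12 mm pin 30 mm long, tapered over its last 8 mm.
- pin1 (a point): Top of a locating pin of the bed, at bed x = 0, y = +100 mm, 138 mm above the table: a steel post 20 mm thick from the bed's face to a shoulder 108 mm above the table, then a 12 mm pin 30 mm long, tapered over its last 8 mm.
- pad0 (a point): Centre, on the bed's top face, of one of the four round dark rubber pads (60 mm wide, flat) in the bed frame at x = -42, y = -42 mm; its axes are the bed's.
- pad1 (a point): Centre, on the bed's top face, of one of the four round dark rubber pads (60 mm wide, flat) in the bed frame at x = -42, y = +42 mm; its axes are the bed's.
- pad2 (a point): Centre, on the bed's top face, of one of the four round dark rubber pads (60 mm wide, flat) in the bed frame at x = +42, y = -42 mm; its axes are the bed's.
- pad3 (a point): Centre, on the bed's top face, of one of the four round dark rubber pads (60 mm wide, flat) in the bed frame at x = +42, y = +42 mm; its axes are the bed's.
- lever (a joint): Lever angle, rad, about the bed's y axis; grows as the lever's top moves to the bed's +x. 0 = hold (leaning 0.25 towards -x), notch 0.45 to 0.50, end stop 0.58. A light centring spring (1 to 3 N at the bar) returns it if let go early; from 0.23 a stiff detent (10 to 15 N), crest near 0.38, then it snaps into the float notch and stays there, above 0.43.
- lever_bar (a point): Centre of the lever's black cross bar: 20 mm thick, 80 mm long along the bed's y, on a 12 mm steel stem, 150 mm from the pivot (at bed x = +50, y = -165 mm, 62 mm above the table). It swings in the bed's x-z plane, 207 mm above the table in hold, 208 in float; push it towards the bed's +x, for example with the closed fingers.
- cover: Loose white cover plate, 150 (x) x 240 (y) x 8 mm, 0.35 kg, with two 15 mm through holes at x = 0, y = -100 and +100 mm; origin at the centre of the underside. A grey grip bar in the middle, 24 mm wide (x), 100 mm long (y), rises from z = 8 to 48 mm. A half turn gives the same plate. Starts flat on the table; seated, its origin is 108 mm above the bed's origin, at bed x = y = 0.
- jar0: A squat glass specimen jar, 52 mm in diameter, 48 mm high with an aluminium cap (52 mm) and a paper label band, about 0.13 kg, low centre of mass; origin at the centre of its underside, z up. Two to four such jars are present; absent ones read None.
- jar1: A squat glass specimen jar, 52 mm in diameter, 48 mm high with an aluminium cap (52 mm) and a paper label band, about 0.13 kg, low centre of mass; origin at the centre of its underside, z up. Two to four such jars are present; absent ones read None.
- jar2: A squat glass specimen jar, 52 mm in diameter, 48 mm high with an aluminium cap (52 mm) and a paper label band, about 0.13 kg, low centre of mass; origin at the centre of its underside, z up. Two to four such jars are present; absent ones read None.
- jar3: A squat glass specimen jar, 52 mm in diameter, 48 mm high with an aluminium cap (52 mm) and a paper label band, about 0.13 kg, low centre of mass; origin at the centre of its underside, z up. Two to four such jars are present; absent ones read None.
- carton: Empty closed cardboard carton, 70 (x) x 46 (y) x 40 (z) mm, light; origin at the centre of its underside. It starts on the bed between the posts.
- tray: Fixed low black open tray beyond the bed, 120 (x) x 130 (y) mm outside, walls 5 mm thick and 18 mm high, floor about 5 mm thick; origin at the centre of its underside.
- flask: Bystander: tall amber glass bottle, 48 mm in diameter, 135 mm high, standing among the jars; origin at the centre of its underside, z up. Not to be tipped over.

How it is judged:
By the outcome, as a careful person would: the job done as asked, in the order asked, and still so for the second after the job is handed in, with the robot touching nothing.
Of jar0, jar1, jar2, jar3 only 2 to 4 are there at a start; the rules pass over those that are not, and their reading is None.
At some moment in a run one of jar0, jar1, jar2, jar3, carton, cover may be knocked a few centimetres aside while the robot is not near it.
It also fails if it takes over 210 s, if anything falls off the work surface, if the arm or the gripper's body presses on something with over 40 N, if the wrist force passes 120 N, or if a joint passes its speed limit or range.

ROBOT

A 7-joint arm with a two-finger parallel gripper is mounted at the origin on the work surface. World frame = base frame: x ahead of the robot, y to its left, z up, the work surface at z = 0. Lengths are in m, angles in rad, forces in N, time in s.
With the tool pointing down it reaches from about 0.4 to 0.85 m from the base axis. Payload 10.4 kg.
Tool frame: the origin (TCP) lies between the finger pads; the fingertips stand 17 mm ahead of it and the grasp point (between the pads) lies 2 mm behind it; z points along the fingers, y is the line along which they close (so a half turn about z gives the same grasp; the last joint's range is limited). The gripper opens to 85 mm and grips with 20 to 120 N. Pads are 22 mm wide; open, the fingers measure 114 mm over their backs; the gripper's body (76 mm by 85 mm) begins 54 mm behind the grasp point. The pads swing forward as they close: fully open they stand 13 mm farther back than shut.
Start: joints at [-1.182, 0.332, -0.065, 1.46, 0.022, 1.35, -0.088], TCP at [0.25, 0.573, 0.248] pointing down, gripper open.
Joint ranges: [-2.6, 2.6], [-0.5, 2.12], [-1.47, 1.34], [0.16, 2.42], [-1.27, 4.41], [0.06, 2.06], [-2.6, 2.6]. Speed limits (rad/s): [2.22, 2.22, 2.79, 2.79, 3.14, 3.14, 3.14].

INTERFACE

Orientations are given as a unit quaternion [w, x, y, z].
In Python, from station import ctrl gives the robot as it stands. The module is installed in compiled form; this text tells all that it offers.
- The arm moves only by the tool jog_arm, never from a script. Its argument "targets" is a list of rows, each an object of numbers: "tx", "ty", "tz": the shift along the tool's x, y, z in mm; "turn": the turn about the tool's z in rad; "jaw": the opening, from -1 (shut) to 1 (fully open), so that 0 is half open. In form: [{"tx": .., "ty": .., "tz": .., "turn": .., "jaw": ..}, ...]. A call has exactly 10 rows; each row shifts and turns the commanded pose from where the row before left it, along the tool's axes as they then stand; what a row does not reach is not made up. A row lasts 1/10 s, in which the tool goes at most 50 mm and 8.59 degrees, less where a joint would pass 70% of its speed; a pose out of reach is approached as far as the arm can. A call with a gripper value outside its range is refused whole. The fingers move at their own pace and stop on an object; "force" is the grip in N (left out, the last holds). Time passes only in rows, so rows that do not move let the fingers close, or fill a call up. It gives the time, the measured TCP pose, the force, the opening and the grip force at its end, in the units of the state.
- ctrl.get_obs(): the state, without advancing time (a new reading comes with each control period).
- ctrl.camera(name): name is "scene" or "side" or "wrist"; returns a dict with "img" (420x560x3 uint8, red, green, blue), "fovy" (degrees; the focal length in pixels is half the picture's height over the tangent of half this angle, whatever the lens; pixels are square), "cx", "cy" (the principal point, pixels), "extrinsics" (4x4, takes a point from camera to world coordinates). Camera axes: x right, y down, z forward; pixel columns grow to the right and rows downward; lengths in m; the calibration is good to about 2 mm. A picture is of the moment at which its call begins. There is no depth.
- ctrl.finish_job(): hands the job in; it is judged then, once.
The state is a dict: "time_s": time; "joint_positions": joint angles; "qd": joint speeds; "joint_torque": joint torques, N m; "tool_pos": TCP position; "ee_rot": TCP orientation; "wrist_force": force on the tool from outside, world axes, zero at the start; "wrist_torque": the same for the moment, N m; "finger_gap": opening from 0.0 (shut) to 1.0 (fully open); "finger_force": force on a finger pad.
Only numpy, scipy, OpenCV 4.12 (cv2) and the standard library are available. Lean on these libraries where they do the work, as an engineer would, in place of code of your own. Each camera call takes 0.05 s, during which the arm holds its last target. There are 200 camera calls.

## Working session

There is one attempt and no reset: what is moved stays moved. The work goes in short steps, Python scripts to look and compute and a tool call to move; the robot and the scene stay as the last step left them, time stands still between calls to the robot, and variables do not carry over. Pictures are saved under pics/ and viewed, at most 14 in all, crops included, and the job is handed in when it is done.

Besides the shell and the picture viewer there is one more tool, called after ">>>" by a JSON object that holds its "method" and its "body". jog_arm: Moves the arm, as the interface text tells. Its arguments: {"type":"object","properties":{"targets":{"type":"array"},"force":{"type":"number"}},"required":["targets"]}

```bash
mkdir -p pics; cat > h.py <<'E'
import numpy as np, cv2
from station import ctrl
from scipy.spatial.transform import Rotation as R
def shot(n,f):
    c=ctrl.camera(n); cv2.imwrite('pics/'+f+'.png',c['img'][:,:,::-1]); np.savez('pics/'+f+'.npz',**c); return c
def load(f): return dict(np.load('pics/'+f+'.npz'))
def ray(c,u,v):
    f=c['img'].shape[0]/2/np.tan(np.radians(float(c['fovy']))/2)
    E=c['extrinsics']; d=E[:3,:3]@np.array([(u-c['cx'])/f,(v-c['cy'])/f,1]); return E[:3,3],d
def onz(c,u,v,z):
    o,d=ray(c,u,v); return (o+d*(z-o[2])/d[2])
def proj(c,p):
    f=c['img'].shape[0]/2/np.tan(np.radians(float(c['fovy']))/2)
    E=c['extrinsics']; q=E[:3,:3].T@(np.array(p)-E[:3,3]); return np.array([c['cx']+f*q[0]/q[2],c['cy']+f*q[1]/q[2]])
def obs():
    o=ctrl.get_obs(); q=o['ee_rot']; r=R.from_quat([q[1],q[2],q[3],q[0]]); return o,np.array(o['tool_pos']),r
E
python3 - <<'E'
from h import *
import cv2
np.set_printoptions(precision=4,suppress=True)
for n in ['scene','side','wrist']:
    c=shot(n,n+'0'); print(n,c['fovy'],c['cx'],c['cy'],c['extrinsics'])
o,p,r=obs(); print(o['time_s'],p,r.as_matrix(),o['wrist_force'],o['finger_gap'])
E
```

```text
scene 51.105014210421665 278.1266356648234 215.91840688687205 [[-0.5488  0.5461 -0.6329  1.3013]
 [ 0.8359  0.3487 -0.424   0.4839]
 [-0.0108 -0.7617 -0.6479  0.9145]
 [ 0.      0.      0.      1.    ]]
side 49.595082410801645 278.35842597252133 214.07931268114578 [[ 0.9339 -0.2301  0.2736  0.1981]
 [-0.3573 -0.626   0.6931 -0.9294]
 [ 0.0119 -0.7451 -0.6669  0.9938]
 [ 0.      0.      0.      1.    ]]
wrist 69.69123275288442 279.1180244835254 206.11050854947771 [[ 0.4     0.8688  0.2919  0.1747]
 [ 0.9165 -0.3788 -0.1284  0.6052]
 [-0.001   0.3189 -0.9478  0.3728]
 [ 0.      0.      0.      1.    ]]
0.15 [0.25   0.5725 0.2477] [[-0.9164  0.4002 -0.0004]
 [ 0.4002  0.9164 -0.001 ]
 [-0.     -0.001  -1.    ]] [-0.3492 -0.1872  0.7323] 1.0020362740435291
```

View pics/scene0.png

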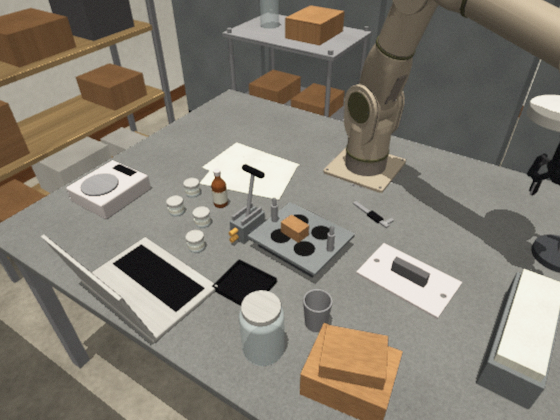

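View pics/side0.png

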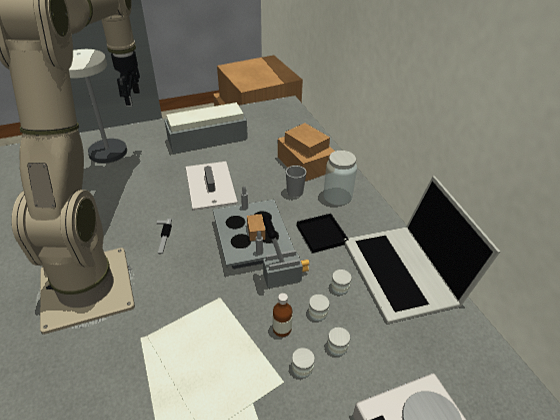

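The scene view shows four jars at about (192,187), (176,205), (202,216) and (195,241), with the bottle at (219,190). The tray is at (246,283), the bed at (300,237), the carton on it at (294,227), the lever bar at (253,170) and the cover at (409,278). The side view agrees: jars at (341,281), (318,306), (339,341) and (302,362).

```bash
python3 - <<'E'
from h import *
a=cv2.imread('pics/scene0.png')[160:310,160:360]; b=cv2.imread('pics/side0.png')[175:325,200:400]
cv2.imwrite('pics/z1.png',np.vstack([cv2.resize(x,None,fx=2.0*1,fy=2.0,interpolation=3) for x in (a,b)]) if 0 else np.hstack([cv2.resize(x,(400,300),interpolation=3) for x in (a,b)]))
c=cv2.imread('pics/scene0.png')[155:295,165:355]
cv2.imwrite('pics/z1.png',cv2.resize(c,None,fx=4,fy=4,interpolation=2))
c=cv2.imread('pics/side0.png')[180:330,200:400]
cv2.imwrite('pics/z2.png',cv2.resize(c,None,fx=4,fy=4,interpolation=2))
E
```

```text
(no output)
```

View pics/z1.png

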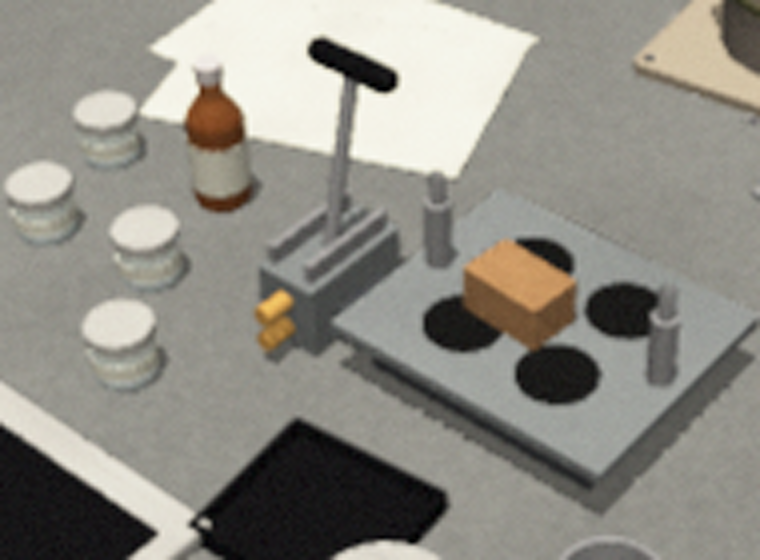

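View pics/z2.png

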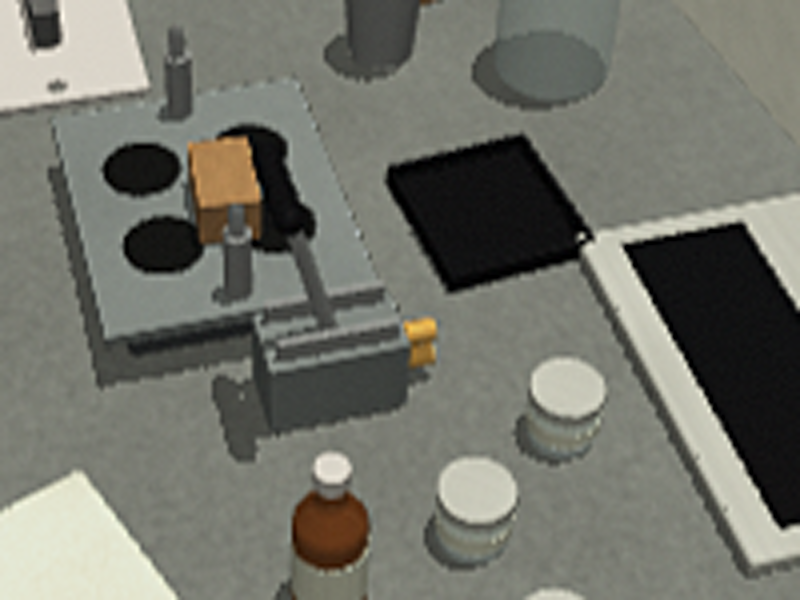

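```bash
python3 - <<'E'
from h import *
np.set_printoptions(precision=4,suppress=True)
s=load('scene0');d=load('side0')
A=lambda x,y:(165+x/4,155+y/4)
B=lambda x,y:(200+x/4,180+y/4)
def P(n,a,b,z): print(n, 'scene',onz(s,*a,z)[:2] if a else '', 'side',onz(d,*b,z)[:2] if b else '')
P('pin0',A(437,174),B(236,207),.138);P('pin1',A(668,286),B(177,29),.138)
P('jA',A(105,108),None,.048);P('jB',A(40,182),None,.048);P('jC',A(146,226),B(477,488),.048);P('jD',A(120,321),B(567,386),.048)
for n,a,b in [('pad0',(540,260),(162,244)),('pad1',(625,310),(142,168)),('pad3',(558,374),None),('pad2',(463,324),None)]: P(n,A(*a),b and B(*b),.05)
for q in [(510,240),(576,288),(535,320),(464,275)]: P('cart',A(*q),None,.09)
for q in [(190,140),(249,138),(260,186),(199,190)]: P('cartS',None,B(*q),.09)
for q in [(387,178),(523,137),(591,237)]: P('tray',None,B(*q),.018)
for q in [(297,421),(193,522),(447,493)]: P('trayS',A(*q),None,.018)
P('holes',(377,260),None,.008);P('holes',(444,295),None,.008)
P('bar0',A(320,48),B(258,135),.207);P('bar1',A(388,80),B(297,222),.207)
# white jar caps + cover holes by masks
for nm,c in (('scene',s),('side',d)):
    h=cv2.cvtColor(c['img'],cv2.COLOR_RGB2HSV)
    m=((h[:,:,2]>150)&(h[:,:,1]<60)).astype(np.uint8)
    n,l,st,ce=cv2.connectedComponentsWithStats(m)
    for i in range(1,n):
        if 60<st[i,4]<9000: print(nm,st[i],ce[i],onz(c,*ce[i],.048)[:2])
P('amber',(218,178),(283,298),.12)
E
```

```text
pin0 scene [ 0.4844 -0.0758] side [ 0.4746 -0.0887]
pin1 scene [0.5021 0.1198] side [0.496 0.109]
jA scene [ 0.4649 -0.4258] side 
jB scene [ 0.5684 -0.402 ] side 
jC scene [ 0.5647 -0.2943] side [ 0.5638 -0.2989]
jD scene [ 0.6572 -0.239 ] side [ 0.6569 -0.2426]
pad0 scene [ 0.4373 -0.016 ] side [ 0.4397 -0.0203]
pad1 scene [0.4515 0.0646] side [0.4498 0.0628]
pad3 scene [0.5345 0.0573] side 
pad2 scene [ 0.5274 -0.0264] side 
cart scene [ 0.47   -0.0227] side 
cart scene [0.4894 0.0439] side 
cart scene [0.5331 0.0368] side 
cart scene [ 0.5202 -0.0299] side 
cartS scene  side [0.4814 0.0378]
cartS scene  side [0.5233 0.0248]
cartS scene  side [ 0.5135 -0.027 ]
cartS scene  side [ 0.4708 -0.0157]
tray scene  side [0.6352 0.0191]
tray scene  side [0.7568 0.0258]
tray scene  side [ 0.7555 -0.0951]
trayS scene [ 0.6458 -0.0892] side 
trayS scene [ 0.7574 -0.0914] side 
trayS scene [0.6447 0.0367] side 
holes scene [0.4262 0.2335] side 
holes scene [0.4491 0.4316] side 
bar0 scene [ 0.4805 -0.1778] side [ 0.4877 -0.098 ]
bar1 scene [ 0.4869 -0.1139] side [ 0.4832 -0.1821]
scene [  0   
[... 3841 characters left out ...]
  24 144] [ 57.5833 217.0556] [-0.0552  0.2748]
side [ 346  227  113   94 3450] [405.9336 273.4301] [ 0.8268 -0.294 ]
side [  40  248   94   84 2051] [ 97.4978 296.9386] [ 0.0342 -0.0846]
side [ 40 268   8  22  63] [ 43.     278.9683] [-0.0965  0.0278]
side [333 269  19  15 222] [341.5811 276.1712] [ 0.657  -0.2414]
side [278 293  10   8  63] [282.5397 296.4444] [ 0.4819 -0.2495]
side [309 294  20  17 261] [318.8391 301.8927] [ 0.563  -0.2982]
side [329 327  21  19 320] [338.9625 335.9344] [ 0.566  -0.4071]
side [292 348  23  20 357] [302.9356 357.4314] [ 0.4622 -0.4295]
side [ 357  373  109   47 3119] [412.5854 402.1125] [ 0.6403 -0.6095]
amber scene [ 0.4736 -0.2939] side [ 0.4596 -0.3059]
```

```bash
cat >> h.py <<'E'
def go(x,y,z,yaw=None,n=10):
    """rows from the measured pose to TCP x,y,z with tool y at heading yaw (deg, mod 180)"""
    o,p,r=obs(); y0=np.arctan2(*r.as_matrix()[[1,0],1]); 
    dt=0 if yaw is None else -((np.radians(yaw)-y0+np.pi/2)%np.pi-np.pi/2)
    D=(np.array([x,y,z])-p)*1000
    print('at',p.round(4),'yawY',round(np.degrees(y0),2),'D',D.round(1),'turn',round(dt,3),'q7',round(o['joint_positions'][6],2),'t',o['time_s'])
    for k in range(n):
        a=y0-dt*k/n; Y=np.array([np.cos(a),np.sin(a),0]); X=np.array([-np.sin(a),np.cos(a),0])
        print('tx %.1f ty %.1f tz %.1f turn %.3f'%(D@X/n,D@Y/n,-D[2]/n,dt/n))
E
python3 -c "
from h import *
go(.5,0,.3,-12,20)"
```

```text
at [0.25   0.5725 0.2477] yawY 66.41 D [ 250.  -572.5   52.3] turn 1.368 q7 -0.09 t 0.15
tx -22.9 ty -21.2 tz -2.6 turn 0.068
tx -24.3 ty -19.6 tz -2.6 turn 0.068
tx -25.6 ty -17.9 tz -2.6 turn 0.068
tx -26.8 ty -16.1 tz -2.6 turn 0.068
tx -27.8 ty -14.2 tz -2.6 turn 0.068
tx -28.7 ty -12.3 tz -2.6 turn 0.068
tx -29.5 ty -10.3 tz -2.6 turn 0.068
tx -30.1 ty -8.3 tz -2.6 turn 0.068
tx -30.6 ty -6.2 tz -2.6 turn 0.068
tx -31.0 ty -4.1 tz -2.6 turn 0.068
tx -31.2 ty -2.0 tz -2.6 turn 0.068
tx -31.2 ty 0.2 tz -2.6 turn 0.068
tx -31.2 ty 2.3 tz -2.6 turn 0.068
tx -30.9 ty 4.4 tz -2.6 turn 0.068
tx -30.5 ty 6.5 tz -2.6 turn 0.068
tx -30.0 ty 8.6 tz -2.6 turn 0.068
tx -29.4 ty 10.6 tz -2.6 turn 0.068
tx -28.6 ty 12.6 tz -2.6 turn 0.068
tx -27.6 ty 14.5 tz -2.6 turn 0.068
tx -26.6 ty 16.4 tz -2.6 turn 0.068
```

>>> {"method": "jog_arm", "body": {"targets": [{"tx": -23,"ty": -21,"tz": -3,"turn": 0.068,"jaw": 1},{"tx": -24,"ty": -20,"tz": -3,"turn": 0.068,"jaw": 1},{"tx": -26,"ty": -18,"tz": -3,"turn": 0.068,"jaw": 1},{"tx": -27,"ty": -16,"tz": -3,"turn": 0.068,"jaw": 1},{"tx": -28,"ty": -14,"tz": -3,"turn": 0.068,"jaw": 1},{"tx": -29,"ty": -12,"tz": -3,"turn": 0.068,"jaw": 1},{"tx": -29,"ty": -10,"tz": -3,"turn": 0.068,"jaw": 1},{"tx": -30,"ty": -8,"tz": -3,"turn": 0.068,"jaw": 1},{"tx": -31,"ty": -6,"tz": -3,"turn": 0.068,"jaw": 1},{"tx": -31,"ty": -4,"tz": -3,"turn": 0.068,"jaw": 1}]}}

```text
time_s: 1.15
tool_pos: [0.378, 0.2851, 0.2785]
ee_rot: [-0.0, 0.521, 0.853, 0.0]
wrist_force: [0.4, 0.2, 0.6]
finger_gap: 1.002
finger_force: 0.0
```

>>> {"method": "jog_arm", "body": {"targets": [{"tx": -31,"ty": -2,"tz": -2,"turn": 0.068,"jaw": 1},{"tx": -31,"ty": 0,"tz": -2,"turn": 0.068,"jaw": 1},{"tx": -31,"ty": 2,"tz": -2,"turn": 0.068,"jaw": 1},{"tx": -31,"ty": 4,"tz": -2,"turn": 0.068,"jaw": 1},{"tx": -30,"ty": 6,"tz": -2,"turn": 0.068,"jaw": 1},{"tx": -30,"ty": 9,"tz": -2,"turn": 0.068,"jaw": 1},{"tx": -29,"ty": 11,"tz": -2,"turn": 0.068,"jaw": 1},{"tx": -29,"ty": 13,"tz": -2,"turn": 0.068,"jaw": 1},{"tx": -28,"ty": 14,"tz": -2,"turn": 0.068,"jaw": 1},{"tx": -10,"ty": 8,"tz": -2,"turn": 0.068,"jaw": 1}]}}

```text
time_s: 2.15
tool_pos: [0.4972, 0.0152, 0.2986]
ee_rot: [0.0, 0.777, 0.629, -0.0]
wrist_force: [0.4, 0.4, -0.3]
finger_gap: 0.999
finger_force: 0.0
```

```bash
python3 -c "
from h import *
c=shot('wrist','w1'); print(c['extrinsics'].round(3))
o,p,r=obs(); print(p,r.as_matrix().round(3))
cv2.imwrite('pics/w1z.png',cv2.resize(cv2.imread('pics/w1.png'),(784,588),interpolation=2))"
```

```text
[[ 0.978 -0.197 -0.066  0.514]
 [-0.208 -0.927 -0.312  0.095]
 [ 0.001  0.319 -0.948  0.424]
 [ 0.     0.     0.     1.   ]]
[0.49773682 0.01467109 0.29881304] [[ 0.213  0.977  0.001]
 [ 0.977 -0.213 -0.001]
 [-0.001  0.001 -1.   ]]
```

View pics/w1z.png

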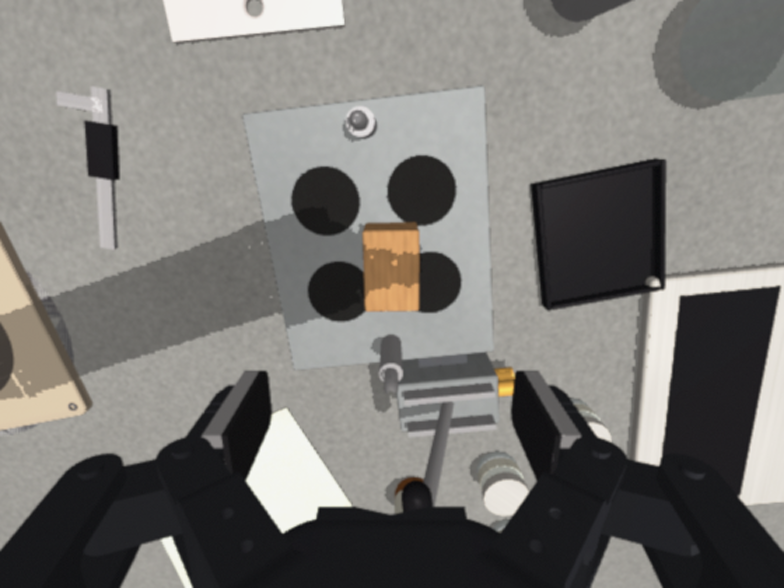

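Wrist view, zoomed 1.4x: carton top spans (364,230) to (419,311), pads at (325,201), (422,190), (340,291) and (432,282), pin1 at (361,122), tray centre about (600,232).

```bash
python3 - <<'E'
from h import *
np.set_printoptions(precision=4,suppress=True)
c=load('w1'); g=cv2.cvtColor(c['img'],cv2.COLOR_RGB2GRAY)
m=(g<45).astype(np.uint8)
cs,_=cv2.findContours(m,cv2.RETR_EXTERNAL,cv2.CHAIN_APPROX_NONE)
for k in cs:
    if 600<cv2.contourArea(k)<12000:
        e=cv2.fitEllipse(k); print('dark',cv2.contourArea(k),np.array(e[0])*1.4,np.array(e[1]),onz(c,*e[0],.05)[:2])
Z=lambda u,v,z:onz(c,u/1.4,v/1.4,z)[:2]
print('pin1 shoulder',Z(361,122,.108),'pin1 tip',Z(356,118,.138),'pin0 sh',Z(391,374,.108))
h=cv2.cvtColor(c['img'],cv2.COLOR_RGB2HSV); m=((h[:,:,1]>80)&(h[:,:,2]>70)&(h[:,:,0]<25)).astype(np.uint8); m[:150]=0;m[235:]=0
cs,_=cv2.findContours(m,cv2.RETR_EXTERNAL,cv2.CHAIN_APPROX_NONE); k=max([q for q in cs if 200<q[:,0,0].mean()<350],key=cv2.contourArea)
print(cv2.minAreaRect(k))
P=[Z(364,230,.09),Z(418,230,.09),Z(419,311,.09),Z(365,309,.09)]; print(P,np.mean(P,0))
print('tray',[Z(*q,.018) for q in [(532,184),(665,160),(664,290),(545,308)]])
E
```

```text
dark 1268.5 [337.1882 290.3404] [39.569  41.2524] [ 0.4387 -0.0191]
dark 897.5 [436.8963 281.1485] [28.6763 43.2492] [ 0.5314 -0.0296]
dark 1671.0 [324.8903 200.6261] [45.0364 47.3005] [0.4486 0.0633]
dark 8010.5 [600.2459 232.9604] [ 99.4108 113.2918] [ 0.6822 -0.0155]
dark 1673.5 [420.9685 189.65  ] [45.4281 46.9478] [0.5324 0.0551]
dark 734.5 [101.9075 149.7317] [22.8974 45.3922] [0.2761 0.1431]
pin1 shoulder [0.4972 0.1153] pin1 tip [0.4962 0.1163] pin0 sh [ 0.4764 -0.0834]
((279.0, 190.0), (62.0, 40.0), 90.0)
[array([0.4802, 0.0379]), array([0.5223, 0.029 ]), array([ 0.5101, -0.0393]), array([ 0.4656, -0.028 ])] [ 0.4945 -0.0001]
tray [array([0.6366, 0.0352]), array([0.7585, 0.0312]), array([ 0.7569, -0.0976]), array([ 0.6368, -0.0921])]
```

>>> {"method": "jog_arm", "body": {"targets": [{"tx": -5,"ty": 0,"tz": 20,"turn": 0,"jaw": 1},{"tx": -5,"ty": 0,"tz": 30,"turn": 0,"jaw": 1},{"tx": -5,"ty": 0,"tz": 30,"turn": 0,"jaw": 1},{"tx": 0,"ty": 0,"tz": 30,"turn": 0,"jaw": 1},{"tx": 0,"ty": 0,"tz": 30,"turn": 0,"jaw": 1},{"tx": 0,"ty": 0,"tz": 30,"turn": 0,"jaw": 1},{"tx": 0,"ty": 0,"tz": 25,"turn": 0,"jaw": 1},{"tx": 0,"ty": 0,"tz": 20,"turn": 0,"jaw": 1},{"tx": 0,"ty": 0,"tz": 10,"turn": 0,"jaw": 1},{"tx": 0,"ty": 0,"tz": 0,"turn": 0,"jaw": 1}]}}

```text
time_s: 3.2
tool_pos: [0.4928, 0.0047, 0.0724]
ee_rot: [-0.001, 0.774, 0.633, -0.001]
wrist_force: [-0.2, -0.3, -0.3]
finger_gap: 1.002
finger_force: 0.0
```

>>> {"method": "jog_arm", "body": {"targets": [{"tx": 0,"ty": 0,"tz": 0,"turn": 0,"jaw": -0.3},{"tx": 0,"ty": 0,"tz": 0,"turn": 0,"jaw": -0.3},{"tx": 0,"ty": 0,"tz": 0,"turn": 0,"jaw": -0.3},{"tx": 0,"ty": 0,"tz": 0,"turn": 0,"jaw": -0.3},{"tx": 0,"ty": 0,"tz": 0,"turn": 0,"jaw": -0.3},{"tx": 0,"ty": 0,"tz": 0,"turn": 0,"jaw": -0.3},{"tx": 0,"ty": 0,"tz": 0,"turn": 0,"jaw": -0.3},{"tx": 0,"ty": 0,"tz": -20,"turn": 0,"jaw": -0.3},{"tx": 0,"ty": 0,"tz": -30,"turn": 0,"jaw": -0.3},{"tx": 0,"ty": 0,"tz": -30,"turn": 0,"jaw": -0.3}], "force": 20}}

```text
time_s: 4.2
tool_pos: [0.4934, 0.0047, 0.1543]
ee_rot: [-0.0, 0.775, 0.633, -0.0]
wrist_force: [0.9, 0.2, -0.6]
finger_gap: 0.533
finger_force: 20.8
```

```bash
python3 -c "
from h import *
go(.697,-.031,.153,None,8)"
```

```text
at [0.4934 0.0047 0.1543] yawY -11.52 D [203.6 -35.7  -1.3] turn 0 q7 -0.24 t 4.2
tx 0.7 ty 25.8 tz 0.2 turn 0.000
tx 0.7 ty 25.8 tz 0.2 turn 0.000
tx 0.7 ty 25.8 tz 0.2 turn 0.000
tx 0.7 ty 25.8 tz 0.2 turn 0.000
tx 0.7 ty 25.8 tz 0.2 turn 0.000
tx 0.7 ty 25.8 tz 0.2 turn 0.000
tx 0.7 ty 25.8 tz 0.2 turn 0.000
tx 0.7 ty 25.8 tz 0.2 turn 0.000
```

>>> {"method": "jog_arm", "body": {"targets": [{"tx": 0,"ty": 20,"tz": 0,"turn": 0,"jaw": -0.3},{"tx": 1,"ty": 30,"tz": 0,"turn": 0,"jaw": -0.3},{"tx": 1,"ty": 35,"tz": 0,"turn": 0,"jaw": -0.3},{"tx": 1,"ty": 35,"tz": 0,"turn": 0,"jaw": -0.3},{"tx": 1,"ty": 35,"tz": 0,"turn": 0,"jaw": -0.3},{"tx": 1,"ty": 30,"tz": 10,"turn": 0,"jaw": -0.3},{"tx": 0,"ty": 21,"tz": 20,"turn": 0,"jaw": -0.3},{"tx": 0,"ty": 0,"tz": 30,"turn": 0,"jaw": -0.3},{"tx": 0,"ty": 0,"tz": 30,"turn": 0,"jaw": -0.3},{"tx": 0,"ty": 0,"tz": 15,"turn": 0,"jaw": -0.3}]}}

```text
time_s: 5.2
tool_pos: [0.6952, -0.0312, 0.0454]
ee_rot: [-0.001, 0.774, 0.633, -0.001]
wrist_force: [-0.9, 0.0, -0.2]
finger_gap: 0.536
finger_force: 20.9
```

>>> {"method": "jog_arm", "body": {"targets": [{"tx": 0,"ty": 0,"tz": 12,"turn": 0,"jaw": -0.3},{"tx": 0,"ty": 0,"tz": 5,"turn": 0,"jaw": -0.3},{"tx": 0,"ty": 0,"tz": 0,"turn": 0,"jaw": -0.3},{"tx": 0,"ty": 0,"tz": 0,"turn": 0,"jaw": 0.5},{"tx": 0,"ty": 0,"tz": 0,"turn": 0,"jaw": 0.5},{"tx": 0,"ty": 0,"tz": 0,"turn": 0,"jaw": 0.5},{"tx": 0,"ty": 0,"tz": 0,"turn": 0,"jaw": 0.5},{"tx": 0,"ty": 0,"tz": -20,"turn": 0,"jaw": 0.5},{"tx": 0,"ty": 0,"tz": -40,"turn": 0,"jaw": 0.5},{"tx": 0,"ty": 0,"tz": -40,"turn": 0,"jaw": 0.5}]}}

```text
time_s: 6.2
tool_pos: [0.696, -0.0314, 0.132]
ee_rot: [-0.0, 0.775, 0.633, -0.001]
wrist_force: [0.9, 0.4, -0.1]
finger_gap: 0.75
finger_force: 0.0
```

```bash
python3 -c "
from h import *
go(.62,-.24,.30,-12,10)
c=shot('wrist','w2')"
```

```text
at [ 0.696  -0.0314  0.132 ] yawY -11.52 D [ -76.  -208.6  168. ] turn 0.008 q7 -0.03 t 6.2
tx -22.0 ty -3.3 tz -16.8 turn 0.001
tx -22.0 ty -3.3 tz -16.8 turn 0.001
tx -22.0 ty -3.2 tz -16.8 turn 0.001
tx -22.0 ty -3.2 tz -16.8 turn 0.001
tx -22.0 ty -3.2 tz -16.8 turn 0.001
tx -22.0 ty -3.2 tz -16.8 turn 0.001
tx -22.0 ty -3.2 tz -16.8 turn 0.001
tx -22.0 ty -3.2 tz -16.8 turn 0.001
tx -22.0 ty -3.1 tz -16.8 turn 0.001
tx -22.0 ty -3.1 tz -16.8 turn 0.001
```

>>> {"method": "jog_arm", "body": {"targets": [{"tx": -10,"ty": 0,"tz": -25,"turn": 0,"jaw": 0.75},{"tx": -25,"ty": -5,"tz": -25,"turn": 0,"jaw": 0.75},{"tx": -30,"ty": -5,"tz": -25,"turn": 0,"jaw": 0.75},{"tx": -35,"ty": -5,"tz": -25,"turn": 0,"jaw": 0.75},{"tx": -35,"ty": -5,"tz": -25,"turn": 0,"jaw": 0.75},{"tx": -35,"ty": -10,"tz": -25,"turn": 0,"jaw": 0.75},{"tx": -35,"ty": -10,"tz": -20,"turn": 0,"jaw": 0.75},{"tx": -35,"ty": -10,"tz": -10,"turn": 0,"jaw": 0.75},{"tx": -35,"ty": -10,"tz": 0,"turn": 0,"jaw": 0.75},{"tx": -35,"ty": -10,"tz": 0,"turn": 0,"jaw": 0.75}]}}

```text
time_s: 7.25
tool_pos: [0.5654, -0.3225, 0.312]
ee_rot: [0.001, 0.774, 0.633, 0.0]
wrist_force: [-0.8, -0.2, -0.3]
finger_gap: 0.876
finger_force: 0.0
```

```bash
python3 -c "
from h import *
c=shot('wrist','w3'); print(obs()[1])
a=cv2.imread('pics/w2.png');b=cv2.imread('pics/w3.png')
cv2.imwrite('pics/w3z.png',np.vstack([cv2.resize(b,(560,420)),cv2.resize(a,(240,180)) if 0 else np.hstack([cv2.resize(a,(240,180)),np.zeros((180,320,3),np.uint8)])]))"
```

```text
[ 0.56076313 -0.32944482  0.31205961]
```

View pics/w3z.png

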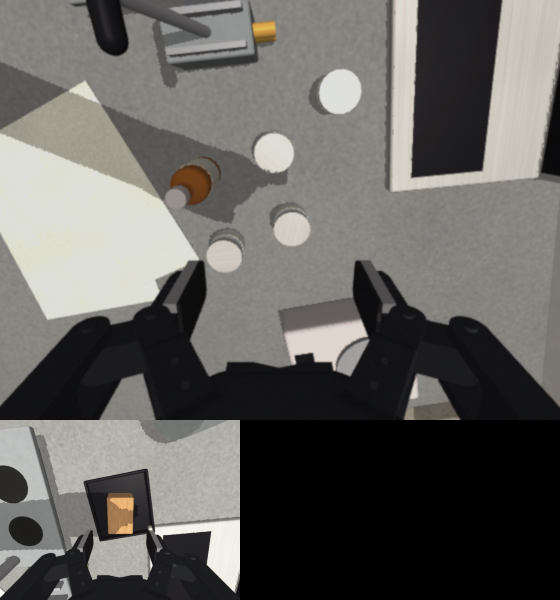

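The carton lies in the tray. Jar caps are at (340,91), (274,152), (291,229) and (225,255) and the bottle cap at (176,198).

```bash
python3 - <<'E'
from h import *
c=load('w3'); g=cv2.GaussianBlur(cv2.cvtColor(c['img'],cv2.COLOR_RGB2GRAY),(3,3),1)
ci=cv2.HoughCircles(g,cv2.HOUGH_GRADIENT,1,30,param1=100,param2=15,minRadius=15,maxRadius=26)
for u,v,r in ci[0]: print(u,v,r,onz(c,u,v,.048)[:2].round(4))
print('bottle',onz(c,176,198,.135)[:2])
E
```

```text
273.5 152.5 19.3 [ 0.5633 -0.298 ]
190.5 184.5 20.5 [ 0.4466 -0.3174]
340.5 90.5 21.7 [ 0.6577 -0.2413]
223.5 254.5 17.7 [ 0.4629 -0.4266]
292.5 228.5 17.1 [ 0.5676 -0.4066]
117.5 32.5 23.0 [ 0.417  -0.1293]
186.5 292.5 24.3 [ 0.392  -0.4772]
359.5 365.5 24.3 [ 0.6308 -0.67  ]
150.5 324.5 19.1 [ 0.3195 -0.522 ]
bottle [ 0.4575842  -0.31159906]
```

>>> {"method": "jog_arm", "body": {"targets": [{"tx": 10,"ty": 8,"tz": 10,"turn": 0,"jaw": 0.75},{"tx": 20,"ty": 14,"tz": 25,"turn": 0,"jaw": 0.75},{"tx": 25,"ty": 18,"tz": 30,"turn": 0,"jaw": 0.75},{"tx": 25,"ty": 18,"tz": 30,"turn": 0,"jaw": 0.75},{"tx": 20,"ty": 14,"tz": 30,"turn": 0,"jaw": 0.75},{"tx": 5,"ty": 5,"tz": 30,"turn": 0,"jaw": 0.75},{"tx": 0,"ty": 0,"tz": 20,"turn": 0,"jaw": 0.75},{"tx": 0,"ty": 0,"tz": 5,"turn": 0,"jaw": 0.75},{"tx": 0,"ty": 0,"tz": 0,"turn": 0,"jaw": 0.75},{"tx": 0,"ty": 0,"tz": 0,"turn": 0,"jaw": 0.75}]}}

```text
time_s: 8.3
tool_pos: [0.6631, -0.2339, 0.1327]
ee_rot: [0.001, 0.775, 0.633, 0.001]
wrist_force: [-1.0, -0.3, -0.8]
finger_gap: 0.877
finger_force: 0.0
```

```bash
python3 -c "
from h import *
go(.657,-.2415,.033,None,1)"
```

```text
at [ 0.6631 -0.2339  0.1327] yawY -11.53 D [ -6.1  -7.6 -99.7] turn 0 q7 0.29 t 8.3
tx -8.6 ty -4.4 tz 99.7 turn 0.000
```

>>> {"method": "jog_arm", "body": {"targets": [{"tx": -5,"ty": -2,"tz": 20,"turn": 0,"jaw": 0.75},{"tx": -4,"ty": -2,"tz": 30,"turn": 0,"jaw": 0.75},{"tx": 0,"ty": 0,"tz": 30,"turn": 0,"jaw": 0.75},{"tx": 0,"ty": 0,"tz": 15,"turn": 0,"jaw": 0.75},{"tx": 0,"ty": 0,"tz": 5,"turn": 0,"jaw": 0.75},{"tx": 0,"ty": 0,"tz": 0,"turn": 0,"jaw": 0.75},{"tx": 0,"ty": 0,"tz": 0,"turn": 0,"jaw": 0},{"tx": 0,"ty": 0,"tz": 0,"turn": 0,"jaw": 0},{"tx": 0,"ty": 0,"tz": 0,"turn": 0,"jaw": 0},{"tx": 0,"ty": 0,"tz": 0,"turn": 0,"jaw": 0}], "force": 30}}

```text
time_s: 9.3
tool_pos: [0.6578, -0.2421, 0.0332]
ee_rot: [0.001, 0.774, 0.633, 0.001]
wrist_force: [-1.3, 0.9, 6.4]
finger_gap: 0.597
finger_force: 30.7
```

>>> {"method": "jog_arm", "body": {"targets": [{"tx": 0,"ty": 0,"tz": 0,"turn": 0,"jaw": 0},{"tx": 0,"ty": 0,"tz": 0,"turn": 0,"jaw": 0},{"tx": 0,"ty": 0,"tz": -20,"turn": 0,"jaw": 0},{"tx": 0,"ty": 0,"tz": -35,"turn": 0,"jaw": 0},{"tx": 0,"ty": 0,"tz": -40,"turn": 0,"jaw": 0},{"tx": 0,"ty": 0,"tz": -40,"turn": 0,"jaw": 0},{"tx": 0,"ty": 0,"tz": -40,"turn": 0,"jaw": 0},{"tx": 0,"ty": 0,"tz": -30,"turn": 0,"jaw": 0},{"tx": 0,"ty": 0,"tz": -10,"turn": 0,"jaw": 0},{"tx": 0,"ty": 0,"tz": 0,"turn": 0,"jaw": 0}]}}

```text
time_s: 10.3
tool_pos: [0.6572, -0.242, 0.2478]
ee_rot: [0.001, 0.775, 0.633, 0.001]
wrist_force: [-0.2, -0.2, -1.7]
finger_gap: 0.595
finger_force: 31.8
```

```bash
python3 -c "
from h import *
go(.5324,.0545,.25,None,9)"
```

```text
at [ 0.6572 -0.242   0.2478] yawY -11.52 D [-124.8  296.5    2.2] turn 0 q7 0.27 t 10.3
tx 29.5 ty -20.2 tz -0.2 turn 0.000
tx 29.5 ty -20.2 tz -0.2 turn 0.000
tx 29.5 ty -20.2 tz -0.2 turn 0.000
tx 29.5 ty -20.2 tz -0.2 turn 0.000
tx 29.5 ty -20.2 tz -0.2 turn 0.000
tx 29.5 ty -20.2 tz -0.2 turn 0.000
tx 29.5 ty -20.2 tz -0.2 turn 0.000
tx 29.5 ty -20.2 tz -0.2 turn 0.000
tx 29.5 ty -20.2 tz -0.2 turn 0.000
```

>>> {"method": "jog_arm", "body": {"targets": [{"tx": 20,"ty": -14,"tz": 0,"turn": 0,"jaw": 0},{"tx": 35,"ty": -24,"tz": 0,"turn": 0,"jaw": 0},{"tx": 40,"ty": -27,"tz": 0,"turn": 0,"jaw": 0},{"tx": 40,"ty": -27,"tz": 0,"turn": 0,"jaw": 0},{"tx": 40,"ty": -27,"tz": 0,"turn": 0,"jaw": 0},{"tx": 40,"ty": -27,"tz": 10,"turn": 0,"jaw": 0},{"tx": 35,"ty": -24,"tz": 20,"turn": 0,"jaw": 0},{"tx": 16,"ty": -12,"tz": 30,"turn": 0,"jaw": 0},{"tx": 0,"ty": 0,"tz": 20,"turn": 0,"jaw": 0},{"tx": 0,"ty": 0,"tz": 0,"turn": 0,"jaw": 0}]}}

```text
time_s: 11.3
tool_pos: [0.5286, 0.0558, 0.1622]
ee_rot: [-0.001, 0.774, 0.633, -0.003]
wrist_force: [-0.6, -0.4, -0.8]
finger_gap: 0.597
finger_force: 31.9
```

>>> {"method": "jog_arm", "body": {"targets": [{"tx": 0,"ty": 0,"tz": 0,"turn": 0,"jaw": 0},{"tx": 0,"ty": 0,"tz": 10,"turn": 0,"jaw": 0},{"tx": 0,"ty": 0,"tz": 20,"turn": 0,"jaw": 0},{"tx": 0,"ty": 0,"tz": 20,"turn": 0,"jaw": 0},{"tx": 0,"ty": 0,"tz": 10,"turn": 0,"jaw": 0},{"tx": 0,"ty": 0,"tz": 0,"turn": 0,"jaw": 0},{"tx": 0,"ty": 0,"tz": 0,"turn": 0,"jaw": 0},{"tx": 0,"ty": 0,"tz": 0,"turn": 0,"jaw": 0},{"tx": 0,"ty": 0,"tz": 0,"turn": 0,"jaw": 0},{"tx": 0,"ty": 0,"tz": 0,"turn": 0,"jaw": 0}]}}

```text
time_s: 12.3
tool_pos: [0.5319, 0.0554, 0.1068]
ee_rot: [0.0, 0.774, 0.633, 0.0]
wrist_force: [-0.0, -1.3, -1.4]
finger_gap: 0.594
finger_force: 31.9
```

```bash
python3 -c "
from h import *
go(.5324,.0545,.0845,None,1)"
```

```text
at [0.5319 0.0554 0.1068] yawY -11.51 D [  0.5  -0.9 -22.3] turn 0 q7 -0.27 t 12.3
tx -0.8 ty 0.7 tz 22.3 turn 0.000
```

>>> {"method": "jog_arm", "body": {"targets": [{"tx": -1,"ty": 0,"tz": 10,"turn": 0,"jaw": 0},{"tx": 0,"ty": 1,"tz": 8,"turn": 0,"jaw": 0},{"tx": 0,"ty": 0,"tz": 4,"turn": 0,"jaw": 0},{"tx": 0,"ty": 0,"tz": 1,"turn": 0,"jaw": 0},{"tx": 0,"ty": 0,"tz": 0,"turn": 0,"jaw": 0},{"tx": 0,"ty": 0,"tz": 0,"turn": 0,"jaw": 0.5},{"tx": 0,"ty": 0,"tz": 0,"turn": 0,"jaw": 0.5},{"tx": 0,"ty": 0,"tz": 0,"turn": 0,"jaw": 0.5},{"tx": 0,"ty": 0,"tz": -15,"turn": 0,"jaw": 0.5},{"tx": 0,"ty": 0,"tz": -35,"turn": 0,"jaw": 0.5}]}}

```text
time_s: 13.3
tool_pos: [0.5305, 0.0539, 0.1314]
ee_rot: [-0.001, 0.774, 0.633, -0.002]
wrist_force: [0.7, -0.2, -0.4]
finger_gap: 0.751
finger_force: 0.0
```

>>> {"method": "jog_arm", "body": {"targets": [{"tx": 0,"ty": 0,"tz": -40,"turn": 0,"jaw": 0.5},{"tx": 0,"ty": 0,"tz": -40,"turn": 0,"jaw": 0.5},{"tx": -10,"ty": 10,"tz": -40,"turn": 0,"jaw": 0.75},{"tx": -30,"ty": 20,"tz": -20,"turn": 0,"jaw": 0.75},{"tx": -40,"ty": 20,"tz": 0,"turn": 0,"jaw": 0.75},{"tx": -40,"ty": 20,"tz": 0,"turn": 0,"jaw": 0.75},{"tx": -40,"ty": 10,"tz": 0,"turn": 0,"jaw": 0.75},{"tx": -40,"ty": 0,"tz": 0,"turn": 0,"jaw": 0.75},{"tx": -40,"ty": 0,"tz": 0,"turn": 0,"jaw": 0.75},{"tx": -30,"ty": 0,"tz": 0,"turn": 0,"jaw": 0.75}]}}

```text
time_s: 14.3
tool_pos: [0.5558, -0.2293, 0.2732]
ee_rot: [0.0, 0.775, 0.632, -0.0]
wrist_force: [0.2, 0.1, -0.0]
finger_gap: 0.878
finger_force: 0.0
```

>>> {"method": "jog_arm", "body": {"targets": [{"tx": -30,"ty": 0,"tz": 0,"turn": 0,"jaw": 0.75},{"tx": -20,"ty": 0,"tz": 20,"turn": 0,"jaw": 0.75},{"tx": -10,"ty": 0,"tz": 30,"turn": 0,"jaw": 0.75},{"tx": 0,"ty": 0,"tz": 30,"turn": 0,"jaw": 0.75},{"tx": 0,"ty": 0,"tz": 20,"turn": 0,"jaw": 0.75},{"tx": 0,"ty": 0,"tz": 10,"turn": 0,"jaw": 0.75},{"tx": 0,"ty": 0,"tz": 0,"turn": 0,"jaw": 0.75},{"tx": 0,"ty": 0,"tz": 0,"turn": 0,"jaw": 0.75},{"tx": 0,"ty": 0,"tz": 0,"turn": 0,"jaw": 0.75},{"tx": 0,"ty": 0,"tz": 0,"turn": 0,"jaw": 0.75}]}}

```text
time_s: 15.3
tool_pos: [0.5453, -0.2854, 0.1643]
ee_rot: [0.001, 0.774, 0.633, 0.001]
wrist_force: [0.1, 0.3, -0.2]
finger_gap: 0.874
finger_force: 0.0
```

```bash
python3 - <<'E'
from h import *
go(.5633,-.298,.033,None,1)
for n in ('scene','side'):
    c=shot(n,n+'1')
a=load('scene1')['img'];b=load('side1')['img']
cv2.imwrite('pics/z3.png',cv2.cvtColor(np.hstack([cv2.resize(a[150:300,150:350],(400,300)),cv2.resize(b[170:370,200:400],(300,300))]),cv2.COLOR_RGB2BGR))
c=load('side1');h=cv2.cvtColor(c['img'],cv2.COLOR_RGB2HSV)
m=((h[:,:,2]>150)&(h[:,:,1]<60)).astype(np.uint8)
n,l,st,ce=cv2.connectedComponentsWithStats(m)
for i in range(1,n):
    if 150<st[i,4]<450 and ce[i][0]>230: print(st[i],onz(c,*ce[i],.048)[:2],onz(c,*ce[i],.098)[:2])
E
```

```text
at [ 0.5453 -0.2854  0.1643] yawY -11.51 D [  18.   -12.6 -131.3] turn 0 q7 0.42 t 15.3
tx -8.7 ty 20.1 tz 131.3 turn 0.000
[433 175  67  77 210] [ 1.14220465 -0.15205142] [ 1.09229622 -0.19314494]
[253 200  18  12 164] [0.5499202  0.10959438] [0.53132321 0.05466881]
[329 327  21  19 321] [ 0.56608549 -0.40707464] [ 0.54663391 -0.43468622]
[292 348  23  20 360] [ 0.46220972 -0.42933431] [ 0.44824959 -0.45576912]
```

View pics/z3.png

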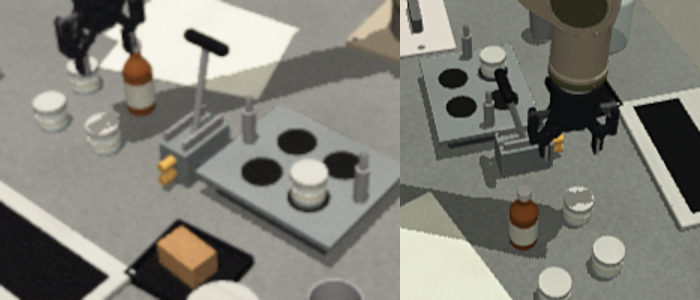

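Jar D stands on pad3, the other jars haven't moved, and the carton is in the tray.

>>> {"method": "jog_arm", "body": {"targets": [{"tx": -5,"ty": 10,"tz": 10,"turn": 0,"jaw": 0.75},{"tx": -4,"ty": 10,"tz": 20,"turn": 0,"jaw": 0.75},{"tx": 0,"ty": 0,"tz": 30,"turn": 0,"jaw": 0.75},{"tx": 0,"ty": 0,"tz": 30,"turn": 0,"jaw": 0.75},{"tx": 0,"ty": 0,"tz": 25,"turn": 0,"jaw": 0.75},{"tx": 0,"ty": 0,"tz": 12,"turn": 0,"jaw": 0.75},{"tx": 0,"ty": 0,"tz": 4,"turn": 0,"jaw": 0.75},{"tx": 0,"ty": 0,"tz": 0,"turn": 0,"jaw": 0.75},{"tx": 0,"ty": 0,"tz": 0,"turn": 0,"jaw": 0},{"tx": 0,"ty": 0,"tz": 0,"turn": 0,"jaw": 0}]}}

```text
time_s: 16.4
tool_pos: [0.5635, -0.2985, 0.0338]
ee_rot: [0.001, 0.774, 0.633, 0.001]
wrist_force: [-2.1, 1.7, 4.2]
finger_gap: 0.598
finger_force: 30.2
```

>>> {"method": "jog_arm", "body": {"targets": [{"tx": 0,"ty": 0,"tz": 0,"turn": 0,"jaw": 0},{"tx": 0,"ty": 0,"tz": 0,"turn": 0,"jaw": 0},{"tx": 0,"ty": 0,"tz": 0,"turn": 0,"jaw": 0},{"tx": 0,"ty": 0,"tz": -20,"turn": 0,"jaw": 0},{"tx": 0,"ty": 0,"tz": -40,"turn": 0,"jaw": 0},{"tx": 0,"ty": 0,"tz": -45,"turn": 0,"jaw": 0},{"tx": 0,"ty": 0,"tz": -45,"turn": 0,"jaw": 0},{"tx": 0,"ty": 0,"tz": -45,"turn": 0,"jaw": 0},{"tx": 0,"ty": 0,"tz": -40,"turn": 0,"jaw": 0},{"tx": 0,"ty": 0,"tz": -10,"turn": 0,"jaw": 0}]}}

```text
time_s: 17.4
tool_pos: [0.5637, -0.2992, 0.2828]
ee_rot: [0.003, 0.775, 0.632, 0.002]
wrist_force: [0.8, 0.3, -1.3]
finger_gap: 0.596
finger_force: 31.8
```

```bash
python3 -c "
from h import *
go(.5242,-.0291,.28,None,9)"
```

```text
at [ 0.5637 -0.2992  0.2828] yawY -11.53 D [-39.5 270.1  -2.8] turn 0 q7 0.4 t 17.4
tx 28.5 ty -10.3 tz 0.3 turn 0.000
tx 28.5 ty -10.3 tz 0.3 turn 0.000
tx 28.5 ty -10.3 tz 0.3 turn 0.000
tx 28.5 ty -10.3 tz 0.3 turn 0.000
tx 28.5 ty -10.3 tz 0.3 turn 0.000
tx 28.5 ty -10.3 tz 0.3 turn 0.000
tx 28.5 ty -10.3 tz 0.3 turn 0.000
tx 28.5 ty -10.3 tz 0.3 turn 0.000
tx 28.5 ty -10.3 tz 0.3 turn 0.000
```

>>> {"method": "jog_arm", "body": {"targets": [{"tx": 20,"ty": 0,"tz": 0,"turn": 0,"jaw": 0},{"tx": 35,"ty": -5,"tz": 0,"turn": 0,"jaw": 0},{"tx": 40,"ty": -12,"tz": 0,"turn": 0,"jaw": 0},{"tx": 40,"ty": -18,"tz": 0,"turn": 0,"jaw": 0},{"tx": 40,"ty": -18,"tz": 0,"turn": 0,"jaw": 0},{"tx": 40,"ty": -20,"tz": 0,"turn": 0,"jaw": 0},{"tx": 30,"ty": -14,"tz": 0,"turn": 0,"jaw": 0},{"tx": 11,"ty": -6,"tz": 10,"turn": 0,"jaw": 0},{"tx": 0,"ty": 0,"tz": 20,"turn": 0,"jaw": 0},{"tx": 0,"ty": 0,"tz": 30,"turn": 0,"jaw": 0}]}}

```text
time_s: 18.4
tool_pos: [0.5231, -0.0287, 0.2172]
ee_rot: [0.001, 0.774, 0.633, 0.001]
wrist_force: [0.3, -0.2, -2.5]
finger_gap: 0.594
finger_force: 31.9
```

>>> {"method": "jog_arm", "body": {"targets": [{"tx": 0,"ty": 0,"tz": 30,"turn": 0,"jaw": 0},{"tx": 0,"ty": 0,"tz": 30,"turn": 0,"jaw": 0},{"tx": 0,"ty": 0,"tz": 30,"turn": 0,"jaw": 0},{"tx": 0,"ty": 0,"tz": 20,"turn": 0,"jaw": 0},{"tx": 0,"ty": 0,"tz": 5,"turn": 0,"jaw": 0},{"tx": 0,"ty": 0,"tz": 0,"turn": 0,"jaw": 0},{"tx": 0,"ty": 0,"tz": 0,"turn": 0,"jaw": 0},{"tx": 0,"ty": 0,"tz": 0,"turn": 0,"jaw": 0},{"tx": 0,"ty": 0,"tz": 0,"turn": 0,"jaw": 0},{"tx": 0,"ty": 0,"tz": 0,"turn": 0,"jaw": 0}]}}

```text
time_s: 19.4
tool_pos: [0.5229, -0.0285, 0.1028]
ee_rot: [0.0, 0.774, 0.633, 0.001]
wrist_force: [-0.4, 0.7, -0.7]
finger_gap: 0.598
finger_force: 31.8
```

```bash
python3 -c "
from h import *
go(.5242,-.0291,.0845,None,1)"
```

```text
at [ 0.5229 -0.0285  0.1028] yawY -11.51 D [  1.3  -0.6 -18.3] turn 0 q7 -0.09 t 19.4
tx -0.3 ty 1.4 tz 18.3 turn 0.000
```

>>> {"method": "jog_arm", "body": {"targets": [{"tx": 0,"ty": 1,"tz": 10,"turn": 0,"jaw": 0},{"tx": 0,"ty": 0,"tz": 6,"turn": 0,"jaw": 0},{"tx": 0,"ty": 0,"tz": 2.5,"turn": 0,"jaw": 0},{"tx": 0,"ty": 0,"tz": 0,"turn": 0,"jaw": 0},{"tx": 0,"ty": 0,"tz": 0,"turn": 0,"jaw": 0},{"tx": 0,"ty": 0,"tz": 0,"turn": 0,"jaw": 0.5},{"tx": 0,"ty": 0,"tz": 0,"turn": 0,"jaw": 0.5},{"tx": 0,"ty": 0,"tz": 0,"turn": 0,"jaw": 0.5},{"tx": 0,"ty": 0,"tz": -15,"turn": 0,"jaw": 0.5},{"tx": 0,"ty": 0,"tz": -35,"turn": 0,"jaw": 0.5}]}}

```text
time_s: 20.4
tool_pos: [0.5218, -0.0288, 0.132]
ee_rot: [-0.001, 0.774, 0.633, -0.002]
wrist_force: [0.6, 0.7, -0.0]
finger_gap: 0.751
finger_force: 0.0
```

>>> {"method": "jog_arm", "body": {"targets": [{"tx": 0,"ty": 0,"tz": -40,"turn": 0,"jaw": 0.5},{"tx": 0,"ty": 0,"tz": -40,"turn": 0,"jaw": 0.5},{"tx": 0,"ty": 10,"tz": -40,"turn": 0,"jaw": 0.75},{"tx": -20,"ty": 20,"tz": -25,"turn": 0,"jaw": 0.75},{"tx": -35,"ty": 20,"tz": -5,"turn": 0,"jaw": 0.75},{"tx": -40,"ty": 20,"tz": 0,"turn": 0,"jaw": 0.75},{"tx": -40,"ty": 15,"tz": 0,"turn": 0,"jaw": 0.75},{"tx": -40,"ty": 12,"tz": 0,"turn": 0,"jaw": 0.75},{"tx": -40,"ty": 10,"tz": 0,"turn": 0,"jaw": 0.75},{"tx": -40,"ty": 10,"tz": 0,"turn": 0,"jaw": 0.75}]}}

```text
time_s: 21.4
tool_pos: [0.5874, -0.3036, 0.2834]
ee_rot: [-0.0, 0.774, 0.633, -0.0]
wrist_force: [1.3, 0.5, 0.8]
finger_gap: 0.875
finger_force: 0.0
```

>>> {"method": "jog_arm", "body": {"targets": [{"tx": -40,"ty": 0,"tz": 0,"turn": 0,"jaw": 0.75},{"tx": -40,"ty": 0,"tz": 20,"turn": 0,"jaw": 0.75},{"tx": -25,"ty": 0,"tz": 30,"turn": 0,"jaw": 0.75},{"tx": 0,"ty": 0,"tz": 30,"turn": 0,"jaw": 0.75},{"tx": 0,"ty": 0,"tz": 25,"turn": 0,"jaw": 0.75},{"tx": 0,"ty": 0,"tz": 10,"turn": 0,"jaw": 0.75},{"tx": 0,"ty": 0,"tz": 0,"turn": 0,"jaw": 0.75},{"tx": 0,"ty": 0,"tz": 0,"turn": 0,"jaw": 0.75},{"tx": 0,"ty": 0,"tz": 0,"turn": 0,"jaw": 0.75},{"tx": 0,"ty": 0,"tz": 0,"turn": 0,"jaw": 0.75}]}}

```text
time_s: 22.4
tool_pos: [0.5669, -0.4052, 0.1701]
ee_rot: [0.001, 0.774, 0.633, 0.0]
wrist_force: [0.0, 0.4, 0.0]
finger_gap: 0.878
finger_force: 0.0
```

```bash
cat >> h.py <<'E'
def caps():
    c=ctrl.camera('side');h=cv2.cvtColor(c['img'],cv2.COLOR_RGB2HSV)
    m=((h[:,:,2]>150)&(h[:,:,1]<60)).astype(np.uint8)
    n,l,st,ce=cv2.connectedComponentsWithStats(m)
    for i in range(1,n):
        if 80<st[i,4]<450 and 230<ce[i][0]<420 and ce[i][1]>185: print(st[i],'table',onz(c,*ce[i],.048)[:2].round(4),'bed',onz(c,*ce[i],.098)[:2].round(4))
E
python3 -c "
from h import *
go(.567,-.4065,.033,None,1)
caps()"
```

```text
at [ 0.5669 -0.4052  0.1701] yawY -11.5 D [ 1.000e-01 -1.300e+00 -1.371e+02] turn 0 q7 0.6 t 22.4
tx -1.3 ty 0.4 tz 137.1 turn 0.000
[253 200  18  12 166] table [0.5502 0.1097] bed [0.5315 0.0548]
```

```bash
cat >> h.py <<'E'
def scn(exp,z=.048,f='scene0'):
    "compare a patch of the fresh scene picture at expected cap positions with picture 0"
    for n in ('scene','side'):
        c=ctrl.camera(n); r=load(n+'0')['img']
        for x,y in exp:
            u,v=proj(c,[x,y,z]).astype(int); s=np.s_[v-9:v+10,u-13:u+14]
            print(n,(x,y),'diff',np.abs(c['img'][s].astype(int)-r[s]).mean().round(1))
E
python3 -c "
from h import *
scn([(.567,-.4065),(.463,-.427)])"
```

```text
scene (0.567, -0.4065) diff 27.1
scene (0.463, -0.427) diff 19.3
side (0.567, -0.4065) diff 39.1
side (0.463, -0.427) diff 62.9
```

```bash
python3 - <<'E'
from h import *
c=shot('wrist','w4'); print([proj(c,[x,y,.048]).round() for x,y in [(.567,-.4065),(.463,-.427)]])
h=cv2.cvtColor(c['img'],cv2.COLOR_RGB2HSV); m=((h[:,:,2]>130)&(h[:,:,1]<50)).astype(np.uint8)
n,l,st,ce=cv2.connectedComponentsWithStats(m)
for i in range(1,n):
    if st[i,4]>500: print(st[i],ce[i],onz(c,*ce[i],.048)[:2])
E
```

```text
[array([280., 206.]), array([172., 249.])]
[     0      0    560    405 118304] [335.34340344 156.61135718] [ 0.61986489 -0.37344664]
[    0    52   200   352 29823] [ 63.28853569 241.84173289] [ 0.36978173 -0.40059997]
[307 352  55  24 576] [341.91493056 361.91145833] [ 0.59636919 -0.58732957]
[ 101  375   53   45 1550] [129.47612903 401.54451613] [ 0.35952106 -0.59579287]
[ 404  379   56   41 1550] [428.85612903 402.5       ] [ 0.68281828 -0.6634331 ]
```

View pics/w4.png

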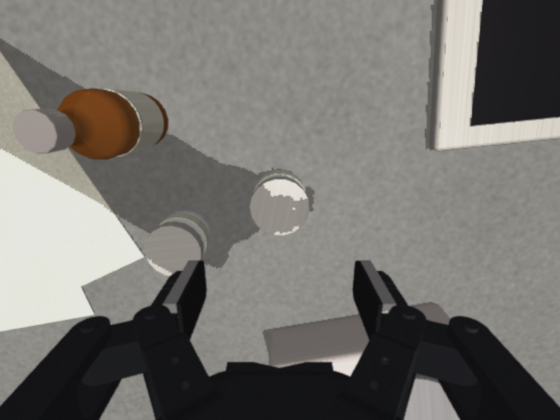

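Jar B's cap is at (280,206) and A's at (174,247), both as expected.

>>> {"method": "jog_arm", "body": {"targets": [{"tx": -1,"ty": 0,"tz": 15,"turn": 0,"jaw": 0.75},{"tx": 0,"ty": 0,"tz": 30,"turn": 0,"jaw": 0.75},{"tx": 0,"ty": 0,"tz": 30,"turn": 0,"jaw": 0.75},{"tx": 0,"ty": 0,"tz": 30,"turn": 0,"jaw": 0.75},{"tx": 0,"ty": 0,"tz": 20,"turn": 0,"jaw": 0.75},{"tx": 0,"ty": 0,"tz": 8,"turn": 0,"jaw": 0.75},{"tx": 0,"ty": 0,"tz": 4,"turn": 0,"jaw": 0.75},{"tx": 0,"ty": 0,"tz": 0,"turn": 0,"jaw": 0.75},{"tx": 0,"ty": 0,"tz": 0,"turn": 0,"jaw": 0},{"tx": 0,"ty": 0,"tz": 0,"turn": 0,"jaw": 0}]}}

```text
time_s: 23.6
tool_pos: [0.5667, -0.4064, 0.0332]
ee_rot: [0.001, 0.774, 0.633, 0.0]
wrist_force: [-1.4, 1.3, 4.0]
finger_gap: 0.594
finger_force: 30.7
```

>>> {"method": "jog_arm", "body": {"targets": [{"tx": 0,"ty": 0,"tz": 0,"turn": 0,"jaw": 0},{"tx": 0,"ty": 0,"tz": 0,"turn": 0,"jaw": 0},{"tx": 0,"ty": 0,"tz": 0,"turn": 0,"jaw": 0},{"tx": 0,"ty": 0,"tz": -20,"turn": 0,"jaw": 0},{"tx": 0,"ty": 0,"tz": -40,"turn": 0,"jaw": 0},{"tx": 0,"ty": 0,"tz": -45,"turn": 0,"jaw": 0},{"tx": 0,"ty": 0,"tz": -45,"turn": 0,"jaw": 0},{"tx": 0,"ty": 0,"tz": -45,"turn": 0,"jaw": 0},{"tx": 0,"ty": 0,"tz": -40,"turn": 0,"jaw": 0},{"tx": 0,"ty": 0,"tz": -15,"turn": 0,"jaw": 0}]}}

```text
time_s: 24.6
tool_pos: [0.5667, -0.4069, 0.2869]
ee_rot: [0.003, 0.775, 0.633, 0.001]
wrist_force: [0.2, 0.1, -1.6]
finger_gap: 0.595
finger_force: 31.8
```

```bash
python3 -c "
from h import *
go(.4488,.0627,.285,None,1)"
```

```text
at [ 0.5667 -0.4069  0.2869] yawY -11.52 D [-117.9  469.6   -1.9] turn 0 q7 0.57 t 24.6
tx 436.6 ty -209.4 tz 1.9 turn 0.000
```

>>> {"method": "jog_arm", "body": {"targets": [{"tx": 20,"ty": 0,"tz": 0,"turn": 0,"jaw": 0},{"tx": 35,"ty": 0,"tz": 0,"turn": 0,"jaw": 0},{"tx": 40,"ty": -10,"tz": 0,"turn": 0,"jaw": 0},{"tx": 40,"ty": -15,"tz": 0,"turn": 0,"jaw": 0},{"tx": 40,"ty": -20,"tz": 0,"turn": 0,"jaw": 0},{"tx": 40,"ty": -20,"tz": 0,"turn": 0,"jaw": 0},{"tx": 40,"ty": -24,"tz": 0,"turn": 0,"jaw": 0},{"tx": 40,"ty": -24,"tz": 0,"turn": 0,"jaw": 0},{"tx": 40,"ty": -24,"tz": 0,"turn": 0,"jaw": 0},{"tx": 40,"ty": -24,"tz": 0,"turn": 0,"jaw": 0}]}}

```text
time_s: 25.6
tool_pos: [0.482, -0.0046, 0.2814]
ee_rot: [-0.0, 0.774, 0.633, 0.0]
wrist_force: [0.9, 0.1, -1.0]
finger_gap: 0.593
finger_force: 31.8
```

>>> {"method": "jog_arm", "body": {"targets": [{"tx": 40,"ty": -24,"tz": 0,"turn": 0,"jaw": 0},{"tx": 22,"ty": -24,"tz": 10,"turn": 0,"jaw": 0},{"tx": 0,"ty": 0,"tz": 25,"turn": 0,"jaw": 0},{"tx": 0,"ty": 0,"tz": 30,"turn": 0,"jaw": 0},{"tx": 0,"ty": 0,"tz": 30,"turn": 0,"jaw": 0},{"tx": 0,"ty": 0,"tz": 30,"turn": 0,"jaw": 0},{"tx": 0,"ty": 0,"tz": 20,"turn": 0,"jaw": 0},{"tx": 0,"ty": 0,"tz": 10,"turn": 0,"jaw": 0},{"tx": 0,"ty": 0,"tz": 0,"turn": 0,"jaw": 0},{"tx": 0,"ty": 0,"tz": 0,"turn": 0,"jaw": 0}]}}

```text
time_s: 26.6
tool_pos: [0.449, 0.0641, 0.1275]
ee_rot: [0.0, 0.774, 0.633, 0.0]
wrist_force: [-0.1, -0.4, -1.5]
finger_gap: 0.597
finger_force: 31.9
```

```bash
python3 -c "
from h import *
go(.4488,.0627,.0845,None,1)"
```

```text
at [0.449  0.0641 0.1275] yawY -11.52 D [ -0.2  -1.4 -43. ] turn 0 q7 -0.41 t 26.6
tx -1.4 ty 0.1 tz 43.0 turn 0.000
```

>>> {"method": "jog_arm", "body": {"targets": [{"tx": -1,"ty": 0,"tz": 15,"turn": 0,"jaw": 0},{"tx": 0,"ty": 0,"tz": 18,"turn": 0,"jaw": 0},{"tx": 0,"ty": 0,"tz": 8,"turn": 0,"jaw": 0},{"tx": 0,"ty": 0,"tz": 2,"turn": 0,"jaw": 0},{"tx": 0,"ty": 0,"tz": 0,"turn": 0,"jaw": 0},{"tx": 0,"ty": 0,"tz": 0,"turn": 0,"jaw": 0.5},{"tx": 0,"ty": 0,"tz": 0,"turn": 0,"jaw": 0.5},{"tx": 0,"ty": 0,"tz": 0,"turn": 0,"jaw": 0.5},{"tx": 0,"ty": 0,"tz": -15,"turn": 0,"jaw": 0.5},{"tx": 0,"ty": 0,"tz": -35,"turn": 0,"jaw": 0.5}]}}

```text
time_s: 27.6
tool_pos: [0.4468, 0.0626, 0.1326]
ee_rot: [-0.001, 0.774, 0.633, -0.002]
wrist_force: [-0.3, 0.0, 0.8]
finger_gap: 0.747
finger_force: 0.0
```

>>> {"method": "jog_arm", "body": {"targets": [{"tx": 0,"ty": 0,"tz": -40,"turn": 0,"jaw": 0.5},{"tx": 0,"ty": 0,"tz": -40,"turn": 0,"jaw": 0.5},{"tx": 0,"ty": 0,"tz": -40,"turn": 0,"jaw": 0.75},{"tx": -20,"ty": 10,"tz": -30,"turn": 0,"jaw": 0.75},{"tx": -35,"ty": 15,"tz": -5,"turn": 0,"jaw": 0.75},{"tx": -40,"ty": 15,"tz": 0,"turn": 0,"jaw": 0.75},{"tx": -40,"ty": 15,"tz": 0,"turn": 0,"jaw": 0.75},{"tx": -40,"ty": 10,"tz": 0,"turn": 0,"jaw": 0.75},{"tx": -40,"ty": 10,"tz": 0,"turn": 0,"jaw": 0.75},{"tx": -40,"ty": 10,"tz": 0,"turn": 0,"jaw": 0.75}]}}

```text
time_s: 28.6
tool_pos: [0.4806, -0.2055, 0.2893]
ee_rot: [0.0, 0.774, 0.633, 0.001]
wrist_force: [0.6, 0.0, 0.1]
finger_gap: 0.878
finger_force: 0.0
```

>>> {"method": "jog_arm", "body": {"targets": [{"tx": -40,"ty": 10,"tz": 0,"turn": 0,"jaw": 0.75},{"tx": -40,"ty": 10,"tz": 0,"turn": 0,"jaw": 0.75},{"tx": -40,"ty": 6,"tz": 0,"turn": 0,"jaw": 0.75},{"tx": -40,"ty": 0,"tz": 0,"turn": 0,"jaw": 0.75},{"tx": -40,"ty": 0,"tz": 0,"turn": 0,"jaw": 0.75},{"tx": -20,"ty": 0,"tz": 0,"turn": 0,"jaw": 0.75},{"tx": 0,"ty": 0,"tz": 0,"turn": 0.14,"jaw": 0.75},{"tx": 0,"ty": 0,"tz": 0,"turn": 0.14,"jaw": 0.75},{"tx": 0,"ty": 0,"tz": 0,"turn": 0.14,"jaw": 0.75},{"tx": 0,"ty": 0,"tz": 0,"turn": 0.14,"jaw": 0.75}]}}

```text
time_s: 29.6
tool_pos: [0.4624, -0.4246, 0.2889]
ee_rot: [-0.0, 0.92, 0.391, 0.0]
wrist_force: [-0.4, -0.4, -0.5]
finger_gap: 0.875
finger_force: 0.0
```

>>> {"method": "jog_arm", "body": {"targets": [{"tx": 0,"ty": 0,"tz": 0,"turn": 0.14,"jaw": 0.75},{"tx": 0,"ty": 0,"tz": 0,"turn": 0.14,"jaw": 0.75},{"tx": 0,"ty": 0,"tz": 0,"turn": 0,"jaw": 0.75},{"tx": 0,"ty": 0,"tz": 0,"turn": 0,"jaw": 0.75},{"tx": 0,"ty": 0,"tz": 0,"turn": 0,"jaw": 0.75},{"tx": 0,"ty": 0,"tz": 0,"turn": 0,"jaw": 0.75},{"tx": 0,"ty": 0,"tz": 0,"turn": 0,"jaw": 0.75},{"tx": 0,"ty": 0,"tz": 0,"turn": 0,"jaw": 0.75},{"tx": 0,"ty": 0,"tz": 0,"turn": 0,"jaw": 0.75},{"tx": 0,"ty": 0,"tz": 0,"turn": 0,"jaw": 0.75}]}}

```text
time_s: 30.6
tool_pos: [0.4624, -0.4246, 0.2887]
ee_rot: [-0.0, 0.965, 0.262, 0.0]
wrist_force: [-0.4, 0.5, -0.2]
finger_gap: 0.875
finger_force: 0.0
```

```bash
python3 -c "
from h import *
go(.463,-.427,.033,None,1)
c=shot('wrist','w5'); print(proj(c,[.463,-.427,.048]),proj(c,[.46,-.308,.135]))
g=cv2.GaussianBlur(cv2.cvtColor(c['img'],cv2.COLOR_RGB2GRAY),(3,3),1)
ci=cv2.HoughCircles(g,cv2.HOUGH_GRADIENT,1,30,param1=100,param2=15,minRadius=15,maxRadius=28)
for u,v,r in ci[0]: print(u,v,r,onz(c,u,v,.048)[:2].round(4))
caps()"
```

```text
at [ 0.4624 -0.4246  0.2887] yawY -59.63 D [   0.6   -2.4 -255.7] turn 0 q7 -0.05 t 30.6
tx -0.7 ty 2.4 tz 255.7 turn 0.000
[281.01599272 175.02453185] [166.34476653 133.70632055]
283.5 175.5 19.6 [ 0.464 -0.43 ]
188.5 133.5 22.8 [ 0.4508 -0.307 ]
150.5 324.5 18.8 [ 0.1721 -0.375 ]
[252 200  19  12 168] table [0.5501 0.11  ] bed [0.5315 0.0551]
[226 205  17  12 167] table [0.4621 0.1185] bed [0.4481 0.0631]
[292 348  23  20 350] table [ 0.463  -0.4292] bed [ 0.449  -0.4556]
```

>>> {"method": "jog_arm", "body": {"targets": [{"tx": 0,"ty": 3,"tz": 15,"turn": 0,"jaw": 0.75},{"tx": 0,"ty": 0,"tz": 35,"turn": 0,"jaw": 0.75},{"tx": 0,"ty": 0,"tz": 40,"turn": 0,"jaw": 0.75},{"tx": 0,"ty": 0,"tz": 40,"turn": 0,"jaw": 0.75},{"tx": 0,"ty": 0,"tz": 40,"turn": 0,"jaw": 0.75},{"tx": 0,"ty": 0,"tz": 40,"turn": 0,"jaw": 0.75},{"tx": 0,"ty": 0,"tz": 30,"turn": 0,"jaw": 0.75},{"tx": 0,"ty": 0,"tz": 12,"turn": 0,"jaw": 0.75},{"tx": 0,"ty": 0,"tz": 4,"turn": 0,"jaw": 0.75},{"tx": 0,"ty": 0,"tz": 0,"turn": 0,"jaw": 0.75}]}}

```text
time_s: 31.7
tool_pos: [0.464, -0.4276, 0.0333]
ee_rot: [0.0, 0.965, 0.262, 0.0]
wrist_force: [0.7, -0.0, 1.0]
finger_gap: 0.876
finger_force: 0.0
```

>>> {"method": "jog_arm", "body": {"targets": [{"tx": 0,"ty": 0,"tz": 0,"turn": 0,"jaw": 0},{"tx": 0,"ty": 0,"tz": 0,"turn": 0,"jaw": 0},{"tx": 0,"ty": 0,"tz": 0,"turn": 0,"jaw": 0},{"tx": 0,"ty": 0,"tz": 0,"turn": 0,"jaw": 0},{"tx": 0,"ty": 0,"tz": 0,"turn": 0,"jaw": 0},{"tx": 0,"ty": 0,"tz": -20,"turn": 0,"jaw": 0},{"tx": 0,"ty": 0,"tz": -40,"turn": 0,"jaw": 0},{"tx": 0,"ty": 0,"tz": -45,"turn": 0,"jaw": 0},{"tx": 0,"ty": 0,"tz": -45,"turn": 0,"jaw": 0},{"tx": 0,"ty": 0,"tz": -45,"turn": 0,"jaw": 0}]}}

```text
time_s: 32.7
tool_pos: [0.4636, -0.4271, 0.2305]
ee_rot: [0.0, 0.965, 0.262, 0.001]
wrist_force: [1.3, -1.2, -1.2]
finger_gap: 0.594
finger_force: 31.8
```

>>> {"method": "jog_arm", "body": {"targets": [{"tx": 0,"ty": 0,"tz": -45,"turn": 0,"jaw": 0},{"tx": 0,"ty": 0,"tz": -12,"turn": 0,"jaw": 0},{"tx": 0,"ty": 0,"tz": 0,"turn": -0.14,"jaw": 0},{"tx": 0,"ty": 0,"tz": 0,"turn": -0.14,"jaw": 0},{"tx": 0,"ty": 0,"tz": 0,"turn": -0.14,"jaw": 0},{"tx": 0,"ty": 0,"tz": 0,"turn": -0.14,"jaw": 0},{"tx": 0,"ty": 0,"tz": 0,"turn": -0.14,"jaw": 0},{"tx": 0,"ty": 0,"tz": 0,"turn": -0.14,"jaw": 0},{"tx": 0,"ty": 0,"tz": 0,"turn": 0,"jaw": 0},{"tx": 0,"ty": 0,"tz": 0,"turn": 0,"jaw": 0}]}}

```text
time_s: 33.7
tool_pos: [0.4637, -0.4272, 0.2848]
ee_rot: [-0.0, 0.776, 0.631, 0.0]
wrist_force: [-0.2, 0.7, -0.7]
finger_gap: 0.594
finger_force: 31.9
```

```bash
python3 -c "
from h import *
go(.4406,-.0209,.285,None,1)
caps()"
```

```text
at [ 0.4637 -0.4272  0.2848] yawY -11.76 D [-2.310e+01  4.063e+02  2.000e-01] turn 0 q7 0.71 t 33.7
tx 393.1 ty -105.4 tz -0.2 turn 0.000
[253 200  18  12 168] table [0.5503 0.11  ] bed [0.5317 0.0551]
[226 205  17  12 166] table [0.4619 0.1184] bed [0.448 0.063]
```

>>> {"method": "jog_arm", "body": {"targets": [{"tx": 20,"ty": 0,"tz": 0,"turn": 0,"jaw": 0},{"tx": 35,"ty": 0,"tz": 0,"turn": 0,"jaw": 0},{"tx": 40,"ty": 0,"tz": 0,"turn": 0,"jaw": 0},{"tx": 40,"ty": -10,"tz": 0,"turn": 0,"jaw": 0},{"tx": 40,"ty": -10,"tz": 0,"turn": 0,"jaw": 0},{"tx": 40,"ty": -15,"tz": 0,"turn": 0,"jaw": 0},{"tx": 40,"ty": -15,"tz": 0,"turn": 0,"jaw": 0},{"tx": 40,"ty": -15,"tz": 0,"turn": 0,"jaw": 0},{"tx": 40,"ty": -15,"tz": 0,"turn": 0,"jaw": 0},{"tx": 40,"ty": -15,"tz": 0,"turn": 0,"jaw": 0}]}}

```text
time_s: 34.75
tool_pos: [0.445, -0.0392, 0.2849]
ee_rot: [-0.0, 0.776, 0.631, 0.001]
wrist_force: [1.5, 0.1, -1.1]
finger_gap: 0.596
finger_force: 31.9
```

>>> {"method": "jog_arm", "body": {"targets": [{"tx": 18,"ty": -10,"tz": 0,"turn": 0,"jaw": 0},{"tx": 0,"ty": 0,"tz": 10,"turn": 0,"jaw": 0},{"tx": 0,"ty": 0,"tz": 25,"turn": 0,"jaw": 0},{"tx": 0,"ty": 0,"tz": 30,"turn": 0,"jaw": 0},{"tx": 0,"ty": 0,"tz": 30,"turn": 0,"jaw": 0},{"tx": 0,"ty": 0,"tz": 30,"turn": 0,"jaw": 0},{"tx": 0,"ty": 0,"tz": 20,"turn": 0,"jaw": 0},{"tx": 0,"ty": 0,"tz": 10,"turn": 0,"jaw": 0},{"tx": 0,"ty": 0,"tz": 0,"turn": 0,"jaw": 0},{"tx": 0,"ty": 0,"tz": 0,"turn": 0,"jaw": 0}]}}

```text
time_s: 35.75
tool_pos: [0.4399, -0.0215, 0.1305]
ee_rot: [0.0, 0.775, 0.632, 0.0]
wrist_force: [-0.7, 0.1, -1.3]
finger_gap: 0.599
finger_force: 31.9
```

```bash
python3 -c "
from h import *
go(.4406,-.0209,.0845,None,1)"
```

```text
at [ 0.4399 -0.0215  0.1305] yawY -11.6 D [  0.7   0.6 -46. ] turn 0 q7 -0.24 t 35.75
tx 0.7 ty 0.6 tz 46.0 turn 0.000
```

>>> {"method": "jog_arm", "body": {"targets": [{"tx": 1,"ty": 1,"tz": 15,"turn": 0,"jaw": 0},{"tx": 0,"ty": 0,"tz": 20,"turn": 0,"jaw": 0},{"tx": 0,"ty": 0,"tz": 9,"turn": 0,"jaw": 0},{"tx": 0,"ty": 0,"tz": 2,"turn": 0,"jaw": 0},{"tx": 0,"ty": 0,"tz": 0,"turn": 0,"jaw": 0},{"tx": 0,"ty": 0,"tz": 0,"turn": 0,"jaw": 0.5},{"tx": 0,"ty": 0,"tz": 0,"turn": 0,"jaw": 0.5},{"tx": 0,"ty": 0,"tz": 0,"turn": 0,"jaw": 0.5},{"tx": 0,"ty": 0,"tz": -15,"turn": 0,"jaw": 0.5},{"tx": 0,"ty": 0,"tz": -35,"turn": 0,"jaw": 0.5}]}}

```text
time_s: 36.75
tool_pos: [0.439, -0.0206, 0.1327]
ee_rot: [-0.001, 0.774, 0.633, -0.002]
wrist_force: [1.4, -0.3, 0.6]
finger_gap: 0.752
finger_force: 0.0
```

>>> {"method": "jog_arm", "body": {"targets": [{"tx": 0,"ty": 0,"tz": -40,"turn": 0,"jaw": 0.5},{"tx": 0,"ty": 0,"tz": -40,"turn": 0,"jaw": 0.5},{"tx": 0,"ty": 0,"tz": -40,"turn": 0,"jaw": 0.5},{"tx": 20,"ty": 0,"tz": -40,"turn": 0,"jaw": 0.5},{"tx": 35,"ty": -10,"tz": -10,"turn": 0,"jaw": 0.5},{"tx": 40,"ty": -10,"tz": 0,"turn": 0,"jaw": 0.5},{"tx": 40,"ty": -10,"tz": 0,"turn": 0,"jaw": 0.5},{"tx": 40,"ty": -10,"tz": 0,"turn": 0,"jaw": 0.5},{"tx": 40,"ty": -10,"tz": 0,"turn": 0,"jaw": 0.5},{"tx": 40,"ty": -12,"tz": 0,"turn": 0,"jaw": 0.5}]}}

```text
time_s: 37.75
tool_pos: [0.4306, 0.2435, 0.304]
ee_rot: [-0.0, 0.775, 0.632, 0.0]
wrist_force: [1.4, 0.0, 0.3]
finger_gap: 0.748
finger_force: 0.0
```

>>> {"method": "jog_arm", "body": {"targets": [{"tx": 40,"ty": 0,"tz": 0,"turn": 0,"jaw": 0.5},{"tx": 10,"ty": 0,"tz": 0,"turn": 0,"jaw": 0.5},{"tx": 0,"ty": 0,"tz": 0,"turn": 0,"jaw": 0.5},{"tx": 0,"ty": 0,"tz": 0,"turn": 0,"jaw": 0.5},{"tx": 0,"ty": 0,"tz": 0,"turn": 0,"jaw": 0.5},{"tx": 0,"ty": 0,"tz": 0,"turn": 0,"jaw": 0.5},{"tx": 0,"ty": 0,"tz": 0,"turn": 0,"jaw": 0.5},{"tx": 0,"ty": 0,"tz": 0,"turn": 0,"jaw": 0.5},{"tx": 0,"ty": 0,"tz": 0,"turn": 0,"jaw": 0.5},{"tx": 0,"ty": 0,"tz": 0,"turn": 0,"jaw": 0.5}]}}

```text
time_s: 38.75
tool_pos: [0.4407, 0.2909, 0.3038]
ee_rot: [-0.0, 0.774, 0.633, 0.0]
wrist_force: [-0.2, -1.1, -0.1]
finger_gap: 0.749
finger_force: 0.0
```

```bash
python3 -c "
from h import *
print(obs()[1]); c=shot('wrist','w6')
cv2.imwrite('pics/w6z.png',cv2.resize(cv2.imread('pics/w6.png'),(784,588),interpolation=2))
caps()"
```

```text
[0.44073019 0.29086483 0.30381929]
[253 200  18  12 160] table [0.5501 0.1095] bed [0.5315 0.0546]
[226 205  17  12 165] table [0.462  0.1182] bed [0.448  0.0628]
[232 224  18  13 183] table [0.454  0.0275] bed [ 0.4404 -0.0231]
```

View pics/w6z.png

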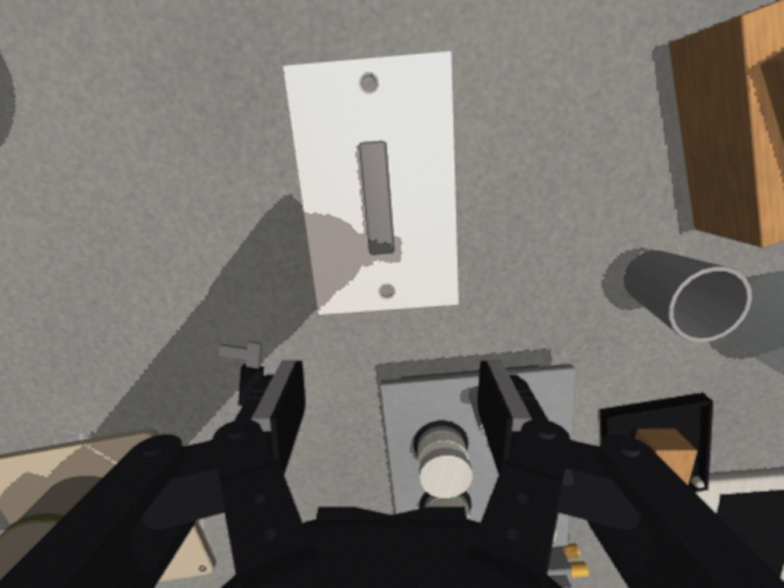

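The cover's holes are at (369,83) and (387,291), its grip bar runs from (372,143) to (382,243). Refining the hole centres by mask.

```bash
python3 - <<'E'
from h import *
c=load('w6'); g=cv2.cvtColor(c['img'],cv2.COLOR_RGB2GRAY)
P=[]
for u,v in [(369,83),(387,291)]:
    u=int(u/1.4);v=int(v/1.4); s=g[v-13:v+14,u-13:u+14]; t=(int(s.min())+int(np.percentile(s,85)))/2
    m=(s<t).astype(np.uint8); n,l,st,ce=cv2.connectedComponentsWithStats(m); i=1+np.argmax(st[1:,4])
    uv=ce[i]+[u-13,v-13]; P.append(onz(c,*uv,.006)[:2]); print(st[i],uv,P[-1])
d=P[0]-P[1]; print('len',np.linalg.norm(d),'yaw',np.degrees(np.arctan2(-d[0],d[1])),'cen',(P[0]+P[1])/2)
Z=lambda u,v,z:onz(c,u/1.4,v/1.4,z)[:2]
b=[Z(359,143,.048),Z(385,142,.048),Z(394,241,.048),Z(369,242,.048)]; print(b,np.mean(b,0))
w=[Z(284,66,.008),Z(451,52,.008),Z(459,304,.008),Z(319,314,.008)]; print(w,np.mean(w,0))
x=.5242;y=-.0291
s=load('scene0')
E
```

```text
[  8   6  12  14 135] [263.34074074  58.51851852] [0.44843755 0.42960293]
[ 8  9 11 10 87] [275.95402299 207.54022989] [0.42360009 0.2304724 ]
len 0.20067353006431715 yaw -7.1097588457143015 cen [0.43601882 0.33003767]
[array([0.43100074, 0.37932386]), array([0.45290189, 0.37569076]), array([0.44352208, 0.29004858]), array([0.42085066, 0.29371022])] [0.43706884 0.33469335]
[array([0.37710715, 0.45700163]), array([0.52507566, 0.43824105]), array([0.49652339, 0.20088834]), array([0.347535  , 0.21951486])] [0.4365603  0.32891147]
```

>>> {"method": "jog_arm", "body": {"targets": [{"tx": 20,"ty": -6,"tz": 10,"turn": -0.04,"jaw": 0.5},{"tx": 18,"ty": -6,"tz": 25,"turn": -0.037,"jaw": 0.5},{"tx": 0,"ty": 0,"tz": 35,"turn": 0,"jaw": 0.5},{"tx": 0,"ty": 0,"tz": 40,"turn": 0,"jaw": 0.5},{"tx": 0,"ty": 0,"tz": 40,"turn": 0,"jaw": 0.5},{"tx": 0,"ty": 0,"tz": 30,"turn": 0,"jaw": 0.5},{"tx": 0,"ty": 0,"tz": 15,"turn": 0,"jaw": 0.5},{"tx": 0,"ty": 0,"tz": 5,"turn": 0,"jaw": 0.5},{"tx": 0,"ty": 0,"tz": 0,"turn": 0,"jaw": 0.5},{"tx": 0,"ty": 0,"tz": 0,"turn": 0,"jaw": 0.5}]}}

```text
time_s: 39.85
tool_pos: [0.4362, 0.3311, 0.1047]
ee_rot: [-0.0, 0.749, 0.662, 0.001]
wrist_force: [-0.3, 0.8, 0.2]
finger_gap: 0.75
finger_force: 0.0
```

```bash
python3 -c "
from h import *
go(.4362,.330,.032,-7.1,1)"
```

```text
at [0.4362 0.3311 0.1047] yawY -7.08 D [ -0.   -1.1 -72.7] turn 0.0 q7 -0.78 t 39.85
tx -1.1 ty 0.1 tz 72.7 turn 0.000
```

>>> {"method": "jog_arm", "body": {"targets": [{"tx": -1,"ty": 0,"tz": 20,"turn": 0,"jaw": 0.5},{"tx": 0,"ty": 0,"tz": 25,"turn": 0,"jaw": 0.5},{"tx": 0,"ty": 0,"tz": 18,"turn": 0,"jaw": 0.5},{"tx": 0,"ty": 0,"tz": 8,"turn": 0,"jaw": 0.5},{"tx": 0,"ty": 0,"tz": 2,"turn": 0,"jaw": 0.5},{"tx": 0,"ty": 0,"tz": 0,"turn": 0,"jaw": 0.5},{"tx": 0,"ty": 0,"tz": 0,"turn": 0,"jaw": -0.8},{"tx": 0,"ty": 0,"tz": 0,"turn": 0,"jaw": -0.8},{"tx": 0,"ty": 0,"tz": 0,"turn": 0,"jaw": -0.8},{"tx": 0,"ty": 0,"tz": 0,"turn": 0,"jaw": -0.8}], "force": 60}}

```text
time_s: 40.85
tool_pos: [0.436, 0.3299, 0.0316]
ee_rot: [-0.0, 0.75, 0.662, 0.001]
wrist_force: [-1.8, -0.7, 5.6]
finger_gap: 0.272
finger_force: 60.3
```

>>> {"method": "jog_arm", "body": {"targets": [{"tx": 0,"ty": 0,"tz": 0,"turn": 0,"jaw": -0.8},{"tx": 0,"ty": 0,"tz": 0,"turn": 0,"jaw": -0.8},{"tx": 0,"ty": 0,"tz": 0,"turn": 0,"jaw": -0.8},{"tx": 0,"ty": 0,"tz": -10,"turn": 0,"jaw": -0.8},{"tx": 0,"ty": 0,"tz": -25,"turn": 0,"jaw": -0.8},{"tx": 0,"ty": 0,"tz": -35,"turn": 0,"jaw": -0.8},{"tx": 0,"ty": 0,"tz": -35,"turn": 0,"jaw": -0.8},{"tx": 0,"ty": 0,"tz": -35,"turn": 0,"jaw": -0.8},{"tx": 0,"ty": 0,"tz": -30,"turn": 0,"jaw": -0.8},{"tx": 0,"ty": 0,"tz": -10,"turn": 0,"jaw": -0.8}]}}

```text
time_s: 41.85
tool_pos: [0.4366, 0.33, 0.2143]
ee_rot: [-0.0, 0.75, 0.662, 0.002]
wrist_force: [0.6, 0.3, -3.8]
finger_gap: 0.272
finger_force: 59.6
```

```bash
python3 -c "
from h import *
go(.4865,.0168,.215,-5.6,10)
caps()"
```

```text
at [0.4366 0.33   0.2143] yawY -7.12 D [  49.9 -313.2    0.7] turn -0.027 q7 -0.81 t 41.85
tx -30.5 ty 8.8 tz -0.1 turn -0.003
tx -30.5 ty 8.7 tz -0.1 turn -0.003
tx -30.5 ty 8.7 tz -0.1 turn -0.003
tx -30.5 ty 8.6 tz -0.1 turn -0.003
tx -30.5 ty 8.5 tz -0.1 turn -0.003
tx -30.6 ty 8.4 tz -0.1 turn -0.003
tx -30.6 ty 8.3 tz -0.1 turn -0.003
tx -30.6 ty 8.3 tz -0.1 turn -0.003
tx -30.6 ty 8.2 tz -0.1 turn -0.003
tx -30.7 ty 8.1 tz -0.1 turn -0.003
[253 200  18  12 161] table [0.55   0.1096] bed [0.5314 0.0547]
[226 205  17  12 165] table [0.462  0.1182] bed [0.448  0.0628]
[232 224  18  13 183] table [0.454  0.0275] bed [ 0.4404 -0.0231]
```

```bash
python3 - <<'E'
from h import *
c=shot('scene','scene2'); h=cv2.cvtColor(c['img'],cv2.COLOR_RGB2HSV)
m=((h[:,:,2]>150)&(h[:,:,1]<60)).astype(np.uint8); n,l,st,ce=cv2.connectedComponentsWithStats(m)
for i in range(1,n):
    if 30<st[i,4]<450:
        p=onz(c,*ce[i],.098)[:2]
        if .38<p[0]<.6 and -.12<p[1]<.15: print(st[i],p)
for p in [(.4406,-.0209),(.4488,.0627),(.5242,-.0291),(.5324,.0545)]: print(proj(c,[*p,.098]))
E
```

```text
[314 228  17   8  81] [0.49467192 0.08670288]
[298.34111884 207.66781934]
[322.0270799  219.24430106]
[280.44087372 222.51926373]
[304.49715189 235.07745337]
```

>>> {"method": "jog_arm", "body": {"targets": [{"tx": -15,"ty": 4,"tz": 0,"turn": -0.004,"jaw": -0.8},{"tx": -25,"ty": 8,"tz": 0,"turn": -0.004,"jaw": -0.8},{"tx": -30,"ty": 8,"tz": 0,"turn": -0.004,"jaw": -0.8},{"tx": -30,"ty": 8,"tz": 0,"turn": -0.004,"jaw": -0.8},{"tx": -30,"ty": 8,"tz": 0,"turn": -0.004,"jaw": -0.8},{"tx": -30,"ty": 8,"tz": 0,"turn": -0.004,"jaw": -0.8},{"tx": -30,"ty": 8,"tz": 0,"turn": -0.003,"jaw": -0.8},{"tx": -25,"ty": 8,"tz": 5,"turn": 0,"jaw": -0.8},{"tx": -20,"ty": 8,"tz": 8,"turn": 0,"jaw": -0.8},{"tx": -10,"ty": 4,"tz": 6,"turn": 0,"jaw": -0.8}]}}

```text
time_s: 42.95
tool_pos: [0.4801, 0.075, 0.1897]
ee_rot: [-0.0, 0.742, 0.671, -0.001]
wrist_force: [-0.4, 1.0, -3.7]
finger_gap: 0.27
finger_force: 59.3
```

>>> {"method": "jog_arm", "body": {"targets": [{"tx": 0,"ty": 0,"tz": 3,"turn": 0,"jaw": -0.8},{"tx": 0,"ty": 0,"tz": 0,"turn": 0,"jaw": -0.8},{"tx": 0,"ty": 0,"tz": 0,"turn": 0,"jaw": -0.8},{"tx": 0,"ty": 0,"tz": 0,"turn": 0,"jaw": -0.8},{"tx": 0,"ty": 0,"tz": 0,"turn": 0,"jaw": -0.8},{"tx": 0,"ty": 0,"tz": 0,"turn": 0,"jaw": -0.8},{"tx": 0,"ty": 0,"tz": 0,"turn": 0,"jaw": -0.8},{"tx": 0,"ty": 0,"tz": 0,"turn": 0,"jaw": -0.8},{"tx": 0,"ty": 0,"tz": 0,"turn": 0,"jaw": -0.8},{"tx": 0,"ty": 0,"tz": 0,"turn": 0,"jaw": -0.8}]}}

```text
time_s: 43.95
tool_pos: [0.481, 0.0782, 0.1888]
ee_rot: [-0.0, 0.741, 0.672, 0.0]
wrist_force: [-0.7, 0.1, -4.1]
finger_gap: 0.275
finger_force: 59.3
```

```bash
python3 -c "
from h import *
go(.4865,.0168,.192,-5.6,1)"
```

```text
at [0.481  0.0782 0.1888] yawY -5.56 D [  5.5 -61.4   3.2] turn 0.001 q7 -0.32 t 43.95
tx -60.5 ty 11.4 tz -3.2 turn 0.001
```

>>> {"method": "jog_arm", "body": {"targets": [{"tx": -10,"ty": 2,"tz": 0,"turn": 0,"jaw": -0.8},{"tx": -15,"ty": 3,"tz": 0,"turn": 0,"jaw": -0.8},{"tx": -15,"ty": 3,"tz": 0,"turn": 0,"jaw": -0.8},{"tx": -12,"ty": 2,"tz": 0,"turn": 0,"jaw": -0.8},{"tx": -8,"ty": 1.4,"tz": 0,"turn": 0,"jaw": -0.8},{"tx": -0.5,"ty": 0,"tz": 0,"turn": 0,"jaw": -0.8},{"tx": 0,"ty": 0,"tz": 0,"turn": 0,"jaw": -0.8},{"tx": 0,"ty": 0,"tz": 0,"turn": 0,"jaw": -0.8},{"tx": 0,"ty": 0,"tz": 0,"turn": 0,"jaw": -0.8},{"tx": 0,"ty": 0,"tz": 0,"turn": 0,"jaw": -0.8}]}}

```text
time_s: 44.95
tool_pos: [0.4864, 0.0173, 0.1888]
ee_rot: [-0.0, 0.74, 0.672, 0.0]
wrist_force: [-0.6, 0.4, -3.4]
finger_gap: 0.27
finger_force: 59.3
```

```bash
python3 - <<'E'
from h import *
go(.4866,.0165,.16,-5.65,1)
w=shot('wrist','w7');s=shot('scene','scene3');d=shot('side','side3')
a=cv2.imread('pics/w7.png');b=cv2.imread('pics/scene3.png')[150:290,210:370];e=cv2.imread('pics/side3.png')[150:290,190:330]
f=cv2.imread('pics/scene2.png')[180:265,240:355]
A=cv2.resize(a[0:300,100:460],(400,300*400//360)); 
B=cv2.resize(b,(400,350),interpolation=2)
top=np.hstack([cv2.resize(A,(400,300)),cv2.resize(b,(400,300),interpolation=2)]); bot=np.hstack([cv2.resize(e,(400,300),interpolation=2),cv2.resize(f,(400,300),interpolation=2)])
cv2.imwrite('pics/z4.png',np.vstack([top,bot]))
E
```

```text
at [0.4864 0.0173 0.1888] yawY -5.51 D [  0.2  -0.8 -28.8] turn 0.002 q7 -0.19 t 44.95
tx -0.8 ty 0.3 tz 28.8 turn 0.002
```

View pics/z4.png

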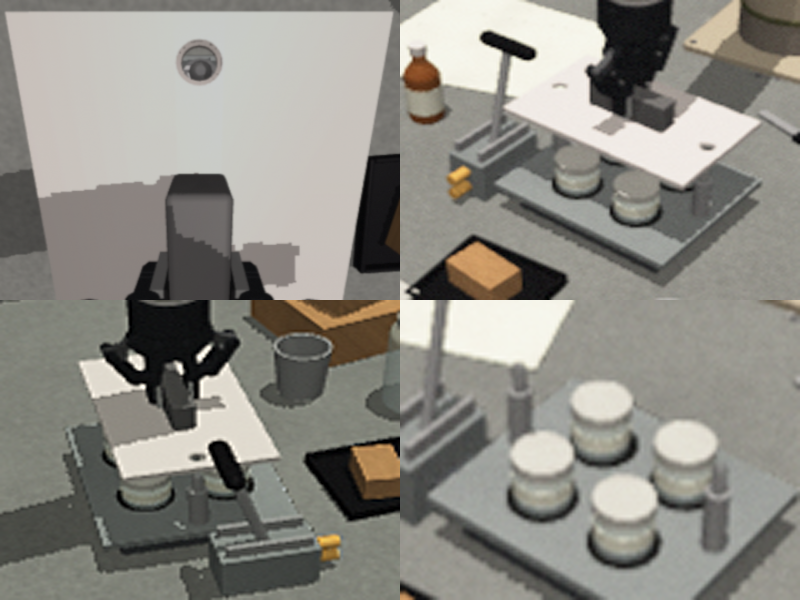

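All four jars stand on pads, and the pin shows inside the hole in the wrist view at about (280,62). Measuring hole against pin.

```bash
python3 - <<'E'
from h import *
w=load('w7'); o,p,r=obs()
Y=r.as_matrix()[:,1];X=r.as_matrix()[:,0]
print('pred holes',(p+.1*X)[:2],(p-.1*X)[:2])
print(proj(w,[*(p+.1*X)[:2],p[2]-.032+.008]), 'pin tip predicted px',proj(w,[.4966,.1160,.138]))
a=cv2.imread('pics/w7.png')[35:90,245:315]
cv2.imwrite('pics/z5.png',cv2.resize(a,None,fx=8,fy=8,interpolation=2))
# side: pin0 hole
E
```

```text
pred holes [0.49612104 0.11652651] [ 0.4768016 -0.0825382]
[279.82316077  62.67288059] pin tip predicted px [280.68523093  70.29337289]
```

View pics/z5.png

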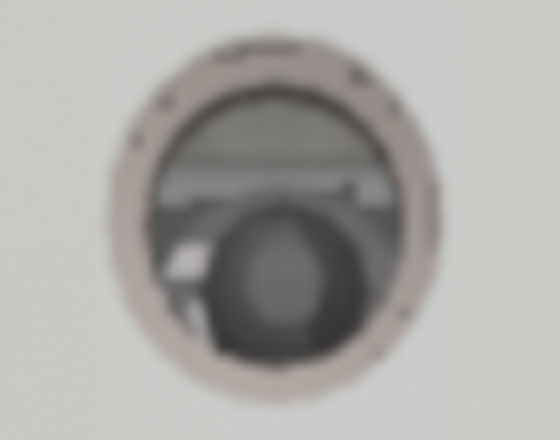

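>>> {"method": "jog_arm", "body": {"targets": [{"tx": -0.7,"ty": 0,"tz": 5,"turn": 0.003,"jaw": -0.8},{"tx": 0,"ty": 0,"tz": 8,"turn": 0,"jaw": -0.8},{"tx": 0,"ty": 0,"tz": 5,"turn": 0,"jaw": -0.8},{"tx": 0,"ty": 0,"tz": 3,"turn": 0,"jaw": -0.8},{"tx": 0,"ty": 0,"tz": 3,"turn": 0,"jaw": -0.8},{"tx": 0,"ty": 0,"tz": 3,"turn": 0,"jaw": -0.8},{"tx": 0,"ty": 0,"tz": 0,"turn": 0,"jaw": -0.8},{"tx": 0,"ty": 0,"tz": 0,"turn": 0,"jaw": -0.8},{"tx": 0,"ty": 0,"tz": 0,"turn": 0,"jaw": -0.8},{"tx": 0,"ty": 0,"tz": 0,"turn": 0,"jaw": -0.8}]}}

```text
time_s: 46.1
tool_pos: [0.4865, 0.0162, 0.162]
ee_rot: [0.0, 0.742, 0.671, 0.0]
wrist_force: [-0.3, -0.6, -3.4]
finger_gap: 0.273
finger_force: 59.3
```

>>> {"method": "jog_arm", "body": {"targets": [{"tx": 0,"ty": 0,"tz": 3,"turn": 0,"jaw": -0.8},{"tx": 0,"ty": 0,"tz": 4,"turn": 0,"jaw": -0.8},{"tx": 0,"ty": 0,"tz": 4,"turn": 0,"jaw": -0.8},{"tx": 0,"ty": 0,"tz": 4,"turn": 0,"jaw": -0.8},{"tx": 0,"ty": 0,"tz": 3,"turn": 0,"jaw": -0.8},{"tx": 0,"ty": 0,"tz": 2,"turn": 0,"jaw": -0.8},{"tx": 0,"ty": 0,"tz": 1,"turn": 0,"jaw": -0.8},{"tx": 0,"ty": 0,"tz": 0,"turn": 0,"jaw": -0.8},{"tx": 0,"ty": 0,"tz": 0,"turn": 0,"jaw": -0.8},{"tx": 0,"ty": 0,"tz": 0,"turn": 0,"jaw": -0.8}]}}

```text
time_s: 47.1
tool_pos: [0.4865, 0.0162, 0.1409]
ee_rot: [0.0, 0.742, 0.671, 0.0]
wrist_force: [0.5, 0.7, -4.2]
finger_gap: 0.27
finger_force: 59.3
```

Nearly seated with no side load, so down gently to contact.

>>> {"method": "jog_arm", "body": {"targets": [{"tx": 0,"ty": 0,"tz": 0.5,"turn": 0,"jaw": -0.8},{"tx": 0,"ty": 0,"tz": 0.5,"turn": 0,"jaw": -0.8},{"tx": 0,"ty": 0,"tz": 0.5,"turn": 0,"jaw": -0.8},{"tx": 0,"ty": 0,"tz": 0,"turn": 0,"jaw": -0.8},{"tx": 0,"ty": 0,"tz": 0,"turn": 0,"jaw": -0.8},{"tx": 0,"ty": 0,"tz": 0,"turn": 0,"jaw": -0.8},{"tx": 0,"ty": 0,"tz": 0,"turn": 0,"jaw": -0.8},{"tx": 0,"ty": 0,"tz": 0,"turn": 0,"jaw": -0.8},{"tx": 0,"ty": 0,"tz": 0,"turn": 0,"jaw": -0.8},{"tx": 0,"ty": 0,"tz": 0,"turn": 0,"jaw": -0.8}]}}

```text
time_s: 48.1
tool_pos: [0.4864, 0.0162, 0.1396]
ee_rot: [-0.0, 0.742, 0.671, 0.0]
wrist_force: [-4.4, 0.5, 5.2]
finger_gap: 0.273
finger_force: 60.5
```

>>> {"method": "jog_arm", "body": {"targets": [{"tx": 0,"ty": 0,"tz": 0,"turn": 0,"jaw": -0.4},{"tx": 0,"ty": 0,"tz": 0,"turn": 0,"jaw": 0},{"tx": 0,"ty": 0,"tz": 0,"turn": 0,"jaw": 0},{"tx": 0,"ty": 0,"tz": 0,"turn": 0,"jaw": 0},{"tx": 0,"ty": 0,"tz": 0,"turn": 0,"jaw": 0},{"tx": 0,"ty": 0,"tz": -10,"turn": 0,"jaw": 0},{"tx": 0,"ty": 0,"tz": -25,"turn": 0,"jaw": 0},{"tx": 0,"ty": 0,"tz": -35,"turn": 0,"jaw": 0},{"tx": 0,"ty": 0,"tz": -40,"turn": 0,"jaw": 0},{"tx": 0,"ty": 0,"tz": -30,"turn": 0,"jaw": 0}]}}

```text
time_s: 49.1
tool_pos: [0.4867, 0.0159, 0.2825]
ee_rot: [0.0, 0.742, 0.671, 0.001]
wrist_force: [0.7, 0.2, -0.5]
finger_gap: 0.502
finger_force: 0.0
```

>>> {"method": "jog_arm", "body": {"targets": [{"tx": -10,"ty": -5,"tz": -5,"turn": 0,"jaw": -1},{"tx": -25,"ty": -5,"tz": 0,"turn": 0,"jaw": -1},{"tx": -30,"ty": -5,"tz": 0,"turn": 0,"jaw": -1},{"tx": -30,"ty": -5,"tz": 0,"turn": 0,"jaw": -1},{"tx": -30,"ty": -5,"tz": 0,"turn": 0,"jaw": -1},{"tx": -25,"ty": 0,"tz": 0,"turn": 0,"jaw": -1},{"tx": -15,"ty": 0,"tz": 0,"turn": 0,"jaw": -1},{"tx": 0,"ty": 0,"tz": 0,"turn": 0,"jaw": -1},{"tx": 0,"ty": 0,"tz": 0,"turn": 0,"jaw": -1},{"tx": 0,"ty": 0,"tz": 0,"turn": 0,"jaw": -1}]}}

```text
time_s: 50.1
tool_pos: [0.4451, -0.1445, 0.2842]
ee_rot: [-0.0, 0.741, 0.671, -0.0]
wrist_force: [0.3, -0.4, 0.4]
finger_gap: -0.001
finger_force: 0.0
```

```bash
python3 - <<'E'
from h import *
go(.4455,-.1453,.207,-5.65,1)
d=shot('side','side4');s=shot('scene','scene4')
a=cv2.imread('pics/scene4.png')[130:280,200:400];b=cv2.imread('pics/side4.png')[150:300,180:330]
cv2.imwrite('pics/z6.png',np.hstack([cv2.resize(a,(460,345),interpolation=2),cv2.resize(b,(340,345),interpolation=2)]))
E
```

```text
at [ 0.4451 -0.1445  0.2842] yawY -5.65 D [  0.4  -0.8 -77.2] turn -0.0 q7 0.07 t 50.1
tx -0.7 ty 0.5 tz 77.2 turn -0.000
```

View pics/z6.png

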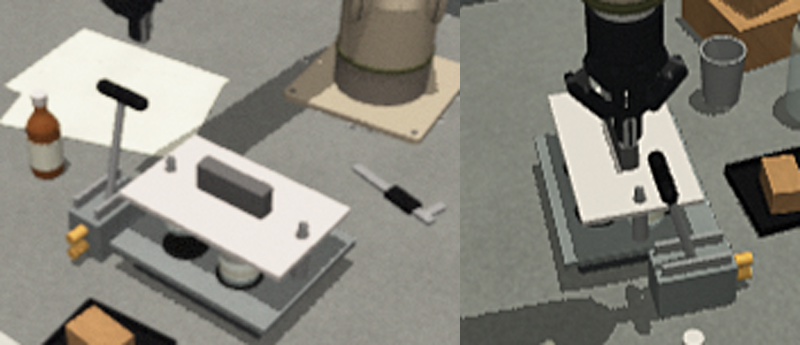

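The pad2 pad looks empty under the cover at (185,243) in the scene crop, so that jar may have been knocked aside. Zooming in on the saved pictures.

```bash
python3 - <<'E'
from h import *
a=cv2.imread('pics/scene4.png')[190:280,235:370];b=cv2.imread('pics/side4.png')[205:270,205:320]
cv2.imwrite('pics/z7.png',np.vstack([cv2.resize(a,(800,320),interpolation=2)[:, :],cv2.resize(b,(500,280),interpolation=2) if 0 else np.hstack([cv2.resize(b,(495,280),interpolation=2),cv2.resize(cv2.imread('pics/scene3.png')[190:280,235:370],(305,203))[:203] if 0 else cv2.resize(cv2.imread('pics/scene3.png')[190:280,235:370],(305,280))])]))
E
```

```text
(no output)
```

View pics/z7.png

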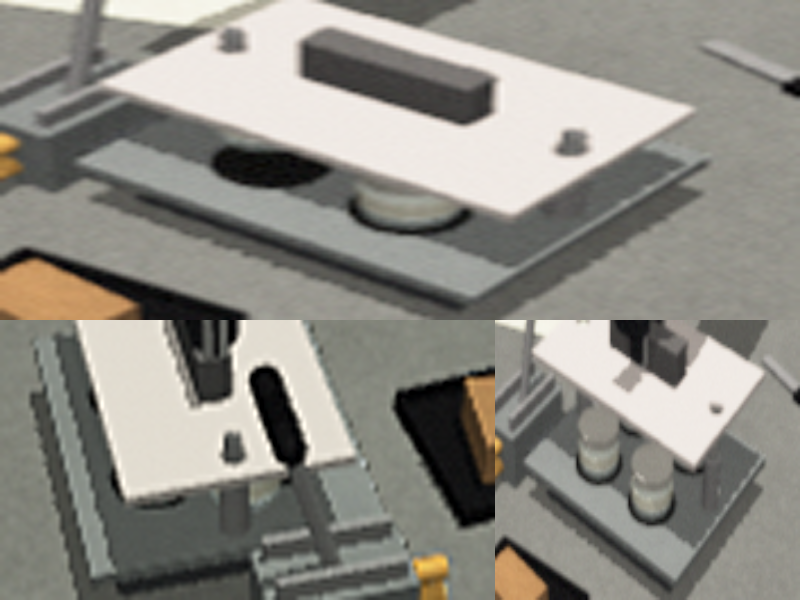

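The pad2 jar has been shoved 2 to 3 cm towards the robot, off its pad, and shows at (250,140) in the top crop. I will lift the cover off, park it, reset the jar and cover again.

>>> {"method": "jog_arm", "body": {"targets": [{"tx": 15,"ty": 5,"tz": 0,"turn": 0,"jaw": 0},{"tx": 30,"ty": 5,"tz": 0,"turn": 0,"jaw": 0},{"tx": 35,"ty": 5,"tz": 0,"turn": 0,"jaw": 0},{"tx": 35,"ty": 5,"tz": 0,"turn": 0,"jaw": 0},{"tx": 30,"ty": 3,"tz": 0,"turn": 0,"jaw": 0},{"tx": 15,"ty": 2,"tz": 0,"turn": 0,"jaw": 0},{"tx": 0,"ty": 0,"tz": 20,"turn": 0,"jaw": 0},{"tx": 0,"ty": 0,"tz": 25,"turn": 0,"jaw": 0},{"tx": 0,"ty": 0,"tz": 0,"turn": 0,"jaw": 0},{"tx": 0,"ty": 0,"tz": 0,"turn": 0,"jaw": 0}]}}

```text
time_s: 51.2
tool_pos: [0.4859, 0.0112, 0.2397]
ee_rot: [-0.0, 0.742, 0.671, -0.0]
wrist_force: [-0.4, 0.8, 0.8]
finger_gap: 0.497
finger_force: 0.0
```

```bash
python3 -c "
from h import *
go(.4865,.0162,.1396,-5.65,1)
scn([(.5324,.0545)])
w=shot('wrist','w8')"
```

```text
at [0.4859 0.0112 0.2397] yawY -5.74 D [   0.6    5.  -100.1] turn -0.002 q7 -0.21 t 51.2
tx 5.1 ty 0.1 tz 100.1 turn -0.002
scene (0.5324, 0.0545) diff 66.1
side (0.5324, 0.0545) diff 71.4
```

>>> {"method": "jog_arm", "body": {"targets": [{"tx": 5,"ty": 0,"tz": 20,"turn": 0,"jaw": 0},{"tx": 0,"ty": 0,"tz": 30,"turn": 0,"jaw": 0},{"tx": 0,"ty": 0,"tz": 30,"turn": 0,"jaw": 0},{"tx": 0,"ty": 0,"tz": 15,"turn": 0,"jaw": 0},{"tx": 0,"ty": 0,"tz": 5,"turn": 0,"jaw": 0},{"tx": 0,"ty": 0,"tz": 0,"turn": 0,"jaw": 0},{"tx": 0,"ty": 0,"tz": 0,"turn": 0,"jaw": -0.8},{"tx": 0,"ty": 0,"tz": 0,"turn": 0,"jaw": -0.8},{"tx": 0,"ty": 0,"tz": 0,"turn": 0,"jaw": -0.8},{"tx": 0,"ty": 0,"tz": 0,"turn": 0,"jaw": -0.8}], "force": 60}}

```text
time_s: 52.35
tool_pos: [0.4872, 0.0163, 0.1407]
ee_rot: [0.0, 0.742, 0.671, 0.001]
wrist_force: [-2.4, -0.4, 7.3]
finger_gap: 0.273
finger_force: 59.0
```

>>> {"method": "jog_arm", "body": {"targets": [{"tx": 0,"ty": 0,"tz": 0,"turn": 0,"jaw": -0.8},{"tx": 0,"ty": 0,"tz": 0,"turn": 0,"jaw": -0.8},{"tx": 0,"ty": 0,"tz": -3,"turn": 0,"jaw": -0.8},{"tx": 0,"ty": 0,"tz": -5,"turn": 0,"jaw": -0.8},{"tx": 0,"ty": 0,"tz": -8,"turn": 0,"jaw": -0.8},{"tx": 0,"ty": 0,"tz": -10,"turn": 0,"jaw": -0.8},{"tx": 0,"ty": 0,"tz": -10,"turn": 0,"jaw": -0.8},{"tx": 0,"ty": 0,"tz": -10,"turn": 0,"jaw": -0.8},{"tx": 0,"ty": 0,"tz": -8,"turn": 0,"jaw": -0.8},{"tx": 0,"ty": 0,"tz": 0,"turn": 0,"jaw": -0.8}]}}

```text
time_s: 53.35
tool_pos: [0.487, 0.0163, 0.1946]
ee_rot: [0.0, 0.742, 0.671, 0.001]
wrist_force: [0.9, 1.1, -3.8]
finger_gap: 0.27
finger_force: 59.0
```

>>> {"method": "jog_arm", "body": {"targets": [{"tx": 10,"ty": 0,"tz": 0,"turn": 0,"jaw": -0.8},{"tx": 20,"ty": -5,"tz": 0,"turn": 0,"jaw": -0.8},{"tx": 30,"ty": -8,"tz": 0,"turn": 0,"jaw": -0.8},{"tx": 35,"ty": -10,"tz": 0,"turn": 0,"jaw": -0.8},{"tx": 35,"ty": -10,"tz": 0,"turn": 0,"jaw": -0.8},{"tx": 35,"ty": -10,"tz": 0,"turn": 0,"jaw": -0.8},{"tx": 35,"ty": -10,"tz": 0,"turn": 0,"jaw": -0.8},{"tx": 35,"ty": -10,"tz": 0,"turn": 0,"jaw": -0.8},{"tx": 35,"ty": -10,"tz": 0,"turn": 0,"jaw": -0.8},{"tx": 20,"ty": -5,"tz": 0,"turn": 0,"jaw": -0.8}]}}

```text
time_s: 54.35
tool_pos: [0.4355, 0.3164, 0.1924]
ee_rot: [-0.001, 0.74, 0.672, -0.001]
wrist_force: [-0.3, 0.1, -3.9]
finger_gap: 0.273
finger_force: 59.0
```

>>> {"method": "jog_arm", "body": {"targets": [{"tx": 15,"ty": 0,"tz": 10,"turn": 0,"jaw": -0.8},{"tx": 0,"ty": 0,"tz": 20,"turn": 0,"jaw": -0.8},{"tx": 0,"ty": 0,"tz": 30,"turn": 0,"jaw": -0.8},{"tx": 0,"ty": 0,"tz": 30,"turn": 0,"jaw": -0.8},{"tx": 0,"ty": 0,"tz": 20,"turn": 0,"jaw": -0.8},{"tx": 0,"ty": 0,"tz": 10,"turn": 0,"jaw": -0.8},{"tx": 0,"ty": 0,"tz": 0,"turn": 0,"jaw": -0.8},{"tx": 0,"ty": 0,"tz": 0,"turn": 0,"jaw": -0.8},{"tx": 0,"ty": 0,"tz": 0,"turn": 0,"jaw": -0.8},{"tx": 0,"ty": 0,"tz": 0,"turn": 0,"jaw": -0.8}]}}

```text
time_s: 55.35
tool_pos: [0.4397, 0.328, 0.0744]
ee_rot: [-0.0, 0.742, 0.671, 0.001]
wrist_force: [-0.6, -0.5, -3.4]
finger_gap: 0.274
finger_force: 59.1
```

```bash
cat >> h.py <<'E'
def bedcaps(c,ex):
    h=cv2.cvtColor(c['img'],cv2.COLOR_RGB2HSV)
    m=((h[:,:,2]>100)&(h[:,:,1]<40)).astype(np.uint8); n,l,st,ce=cv2.connectedComponentsWithStats(m)
    for i in range(1,n):
        p=onz(c,*ce[i],.098)[:2]
        if st[i,4]>ex and .36<p[0]<.62 and -.15<p[1]<.16: print(st[i],p.round(4))
E
python3 -c "
from h import *
go(.4362,.330,.0325,-5.65,1)
caps(); c=shot('scene','scene5'); shot('side','side5')
g=cv2.GaussianBlur(cv2.cvtColor(c['img'],cv2.COLOR_RGB2GRAY),(3,3),.7); bedcaps(c,60)"
```

```text
at [0.4397 0.328  0.0744] yawY -5.73 D [ -3.5   2.  -41.9] turn -0.001 q7 -0.73 t 55.35
tx 1.7 ty -3.7 tz 41.9 turn -0.001
[253 200  18  12 163] table [0.5501 0.1096] bed [0.5315 0.0546]
[226 205  17  12 165] table [0.4619 0.1182] bed [0.448  0.0628]
[232 224  18  13 183] table [0.454  0.0275] bed [ 0.4404 -0.0231]
[252 225  16  14 127] table [0.5077 0.0024] bed [ 0.4914 -0.0469]
```

>>> {"method": "jog_arm", "body": {"targets": [{"tx": 2,"ty": -4,"tz": 10,"turn": 0,"jaw": -0.8},{"tx": 0,"ty": 0,"tz": 15,"turn": 0,"jaw": -0.8},{"tx": 0,"ty": 0,"tz": 10,"turn": 0,"jaw": -0.8},{"tx": 0,"ty": 0,"tz": 5,"turn": 0,"jaw": -0.8},{"tx": 0,"ty": 0,"tz": 1.5,"turn": 0,"jaw": -0.8},{"tx": 0,"ty": 0,"tz": 0,"turn": 0,"jaw": -0.8},{"tx": 0,"ty": 0,"tz": 0,"turn": 0,"jaw": -0.8},{"tx": 0,"ty": 0,"tz": 0,"turn": 0,"jaw": 0},{"tx": 0,"ty": 0,"tz": 0,"turn": 0,"jaw": 0},{"tx": 0,"ty": 0,"tz": 0,"turn": 0,"jaw": 0}]}}

```text
time_s: 56.5
tool_pos: [0.4357, 0.3299, 0.0317]
ee_rot: [0.0, 0.742, 0.671, 0.0]
wrist_force: [-1.1, 0.4, -0.3]
finger_gap: 0.498
finger_force: 0.0
```

>>> {"method": "jog_arm", "body": {"targets": [{"tx": 0,"ty": 0,"tz": 0,"turn": 0,"jaw": 0},{"tx": 0,"ty": 0,"tz": -15,"turn": 0,"jaw": 0},{"tx": 0,"ty": 0,"tz": -35,"turn": 0,"jaw": 0},{"tx": 0,"ty": 0,"tz": -45,"turn": 0,"jaw": 0},{"tx": 0,"ty": 0,"tz": -45,"turn": 0,"jaw": 0},{"tx": 0,"ty": 0,"tz": -45,"turn": 0,"jaw": 0},{"tx": -20,"ty": 5,"tz": -45,"turn": -0.09,"jaw": 0.5},{"tx": -30,"ty": 5,"tz": -30,"turn": -0.09,"jaw": 0.5},{"tx": -40,"ty": 0,"tz": 0,"turn": -0.09,"jaw": 0.5},{"tx": -40,"ty": 0,"tz": 0,"turn": -0.09,"jaw": 0.5}]}}

```text
time_s: 57.5
tool_pos: [0.4532, 0.1987, 0.294]
ee_rot: [0.0, 0.608, 0.794, 0.002]
wrist_force: [1.5, -0.5, -0.8]
finger_gap: 0.745
finger_force: 0.0
```

```bash
python3 -c "
from h import *
go(.49,-.04,.29,20,8)"
```

```text
at [0.4532 0.1987 0.294 ] yawY 15.13 D [  36.8 -238.7   -4. ] turn -0.085 q7 -0.24 t 57.5
tx -30.0 ty -3.4 tz 0.5 turn -0.011
tx -30.0 ty -3.7 tz 0.5 turn -0.011
tx -29.9 ty -4.0 tz 0.5 turn -0.011
tx -29.9 ty -4.3 tz 0.5 turn -0.011
tx -29.8 ty -4.6 tz 0.5 turn -0.011
tx -29.8 ty -4.9 tz 0.5 turn -0.011
tx -29.7 ty -5.3 tz 0.5 turn -0.011
tx -29.7 ty -5.6 tz 0.5 turn -0.011
```

>>> {"method": "jog_arm", "body": {"targets": [{"tx": -30,"ty": -4,"tz": 0,"turn": -0.011,"jaw": 0.5},{"tx": -30,"ty": -4,"tz": 0,"turn": -0.011,"jaw": 0.5},{"tx": -30,"ty": -4,"tz": 0,"turn": -0.011,"jaw": 0.5},{"tx": -30,"ty": -4,"tz": 0,"turn": -0.011,"jaw": 0.5},{"tx": -30,"ty": -5,"tz": 0,"turn": -0.011,"jaw": 0.5},{"tx": -30,"ty": -5,"tz": 0,"turn": -0.011,"jaw": 0.5},{"tx": -25,"ty": -5,"tz": 0,"turn": -0.011,"jaw": 0.5},{"tx": -10,"ty": -3,"tz": 0,"turn": 0,"jaw": 0.5},{"tx": 0,"ty": 0,"tz": 0,"turn": 0,"jaw": 0.5},{"tx": 0,"ty": 0,"tz": 0,"turn": 0,"jaw": 0.5}]}}

```text
time_s: 58.5
tool_pos: [0.4828, -0.0144, 0.2921]
ee_rot: [-0.0, 0.578, 0.816, 0.0]
wrist_force: [0.4, 0.7, -0.4]
finger_gap: 0.748
finger_force: 0.0
```

```bash
python3 - <<'E'
from h import *
go(.49,-.04,.2,20,1)
c=shot('wrist','w9'); g=cv2.GaussianBlur(cv2.cvtColor(c['img'],cv2.COLOR_RGB2GRAY),(3,3),1)
ci=cv2.HoughCircles(g,cv2.HOUGH_GRADIENT,1,25,param1=100,param2=14,minRadius=17,maxRadius=32)
for u,v,r in ci[0]:
    p=onz(c,u,v,.098)[:2]; print(u,v,r,p.round(4))
bedcaps(c,300)
for p in [(.4406,-.0209),(.4488,.0627),(.5242,-.0291),(.5324,.0545)]: print(proj(c,[*p,.098]))
E
```

```text
at [ 0.4828 -0.0144  0.2921] yawY 19.36 D [  7.2 -25.6 -92.1] turn -0.011 q7 0.26 t 58.5
tx -26.5 ty -1.7 tz 92.1 turn -0.011
271.5 103.5 25.7 [0.4479 0.0615]
276.5 216.5 21.3 [ 0.4924 -0.051 ]
345.5 139.5 25.2 [0.532  0.0535]
242.5 172.5 22.1 [ 0.4413 -0.0154]
305.5 194.5 23.3 [ 0.5141 -0.0159]
500.5 76.5 28.0 [0.6508 0.1593]
261.5 267.5 28.0 [ 0.4969 -0.1185]
549.5 71.5 31.4 [0.6932 0.1789]
417.5 243.5 30.2 [ 0.6585 -0.0282]
384.5 280.5 29.0 [ 0.6439 -0.0859]
501.5 331.5 19.0 [ 0.8205 -0.1046]
[     0      0    560    414 155571] [ 0.4619 -0.0013]
[240.40424208 177.03137456]
[272.72255551 102.5975627 ]
[309.74629112 208.03990642]
[346.25059569 138.69073737]
```

```bash
python3 -c "
import cv2
a=cv2.imread('pics/w9.png')[85:295,150:430]
cv2.imwrite('pics/z8.png',cv2.resize(a,(784,588),interpolation=2))"
```

```text
(no output)
```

View pics/z8.png

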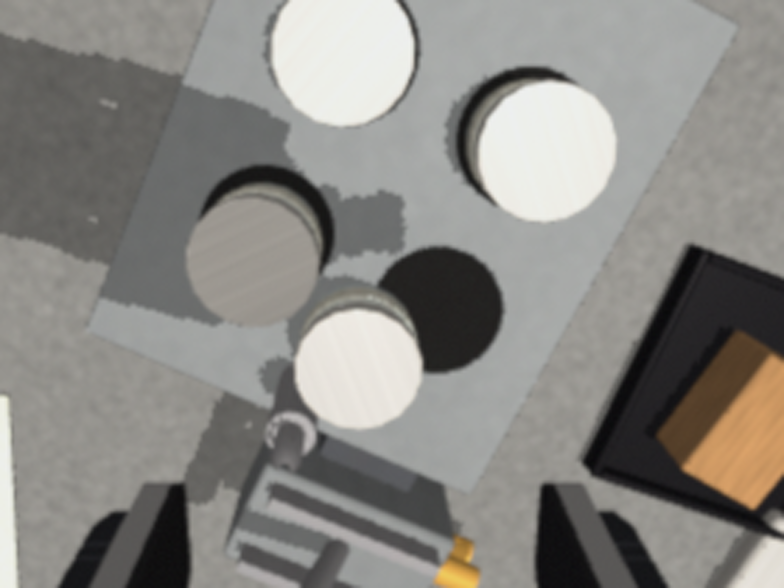

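The last view shows the displaced jar's cap at crop (359,364), close to post pin0 at (291,434) and jar0 at (254,260). Gripping along heading of about 19° clears both.

```bash
python3 - <<'E'
from h import *
c=load('w9'); Z=lambda u,v,z:onz(c,150+u/2.8,85+v/2.8,z)[:2].round(4)
p=Z(359,364,.098); print('jar2',p,'jar0',Z(254,260,.098),'jar3',Z(547,151,.098),'jar1',Z(344,55,.098),'pad2',Z(440,310,.05),'post0',Z(291,433,.108))
go(*p,.20,19.4,1)
E
```

```text
jar2 [ 0.4937 -0.0486] jar0 [ 0.4412 -0.0217] jar3 [0.5316 0.054 ] jar1 [0.4496 0.0609] pad2 [ 0.5254 -0.0286] post0 [ 0.4765 -0.082 ]
at [ 0.4828 -0.0141  0.2919] yawY 19.4 D [ 10.9 -34.5 -91.9] turn 0.0 q7 0.26 t 58.55
tx -36.1 ty -1.2 tz 91.9 turn 0.000
```

>>> {"method": "jog_arm", "body": {"targets": [{"tx": -10,"ty": 0,"tz": 10,"turn": 0,"jaw": 0.5},{"tx": -16,"ty": -1,"tz": 20,"turn": 0,"jaw": 0.5},{"tx": -10,"ty": 0,"tz": 25,"turn": 0,"jaw": 0.5},{"tx": 0,"ty": 0,"tz": 25,"turn": 0,"jaw": 0.5},{"tx": 0,"ty": 0,"tz": 20,"turn": 0,"jaw": 0.5},{"tx": 0,"ty": 0,"tz": 20,"turn": 0,"jaw": 0.5},{"tx": 0,"ty": 0,"tz": 10,"turn": 0,"jaw": 0.5},{"tx": 0,"ty": 0,"tz": 0,"turn": 0,"jaw": 0.5},{"tx": 0,"ty": 0,"tz": 0,"turn": 0,"jaw": 0.5},{"tx": 0,"ty": 0,"tz": 0,"turn": 0,"jaw": 0.5}]}}

```text
time_s: 59.55
tool_pos: [0.4945, -0.0499, 0.1627]
ee_rot: [0.001, 0.578, 0.816, 0.001]
wrist_force: [0.2, -0.4, -0.6]
finger_gap: 0.748
finger_force: 0.0
```

```bash
python3 -c "
from h import *
go(.4937,-.0486,.088,19.4,1)"
```

```text
at [ 0.4945 -0.0499  0.1627] yawY 19.31 D [ -0.8   1.3 -74.7] turn -0.002 q7 0.43 t 59.55
tx 1.5 ty -0.3 tz 74.7 turn -0.002
```

>>> {"method": "jog_arm", "body": {"targets": [{"tx": 1.5,"ty": 0,"tz": 15,"turn": 0,"jaw": 0.5},{"tx": 0,"ty": 0,"tz": 20,"turn": 0,"jaw": 0.5},{"tx": 0,"ty": 0,"tz": 15,"turn": 0,"jaw": 0.5},{"tx": 0,"ty": 0,"tz": 10,"turn": 0,"jaw": 0.5},{"tx": 0,"ty": 0,"tz": 10,"turn": 0,"jaw": 0.5},{"tx": 0,"ty": 0,"tz": 5,"turn": 0,"jaw": 0.5},{"tx": 0,"ty": 0,"tz": 0,"turn": 0,"jaw": 0.5},{"tx": 0,"ty": 0,"tz": 0,"turn": 0,"jaw": 0.5},{"tx": 0,"ty": 0,"tz": 0,"turn": 0,"jaw": 0},{"tx": 0,"ty": 0,"tz": 0,"turn": 0,"jaw": 0}], "force": 30}}

```text
time_s: 60.55
tool_pos: [0.4938, -0.0485, 0.0875]
ee_rot: [0.0, 0.579, 0.816, 0.0]
wrist_force: [-2.5, -0.6, 5.5]
finger_gap: 0.593
finger_force: 30.5
```

>>> {"method": "jog_arm", "body": {"targets": [{"tx": 0,"ty": 0,"tz": 0,"turn": 0,"jaw": 0},{"tx": 0,"ty": 0,"tz": 0,"turn": 0,"jaw": 0},{"tx": 0,"ty": 0,"tz": 0,"turn": 0,"jaw": 0},{"tx": 0,"ty": 0,"tz": -5,"turn": 0,"jaw": 0},{"tx": 0,"ty": 0,"tz": -10,"turn": 0,"jaw": 0},{"tx": 0,"ty": 0,"tz": -10,"turn": 0,"jaw": 0},{"tx": 0,"ty": 0,"tz": -5,"turn": 0,"jaw": 0},{"tx": 0,"ty": 0,"tz": 0,"turn": 0,"jaw": 0},{"tx": 0,"ty": 0,"tz": 0,"turn": 0,"jaw": 0},{"tx": 0,"ty": 0,"tz": 0,"turn": 0,"jaw": 0}]}}

```text
time_s: 61.55
tool_pos: [0.4932, -0.0485, 0.1165]
ee_rot: [-0.0, 0.578, 0.816, -0.0]
wrist_force: [-0.3, 0.5, -1.6]
finger_gap: 0.594
finger_force: 31.5
```

```bash
python3 -c "
from h import *
go(.5244,-.029,.10,19.4,1)"
```

```text
at [ 0.4932 -0.0485  0.1165] yawY 19.31 D [ 31.2  19.5 -16.5] turn -0.001 q7 0.47 t 61.55
tx 8.0 ty 35.9 tz 16.5 turn -0.001
```

>>> {"method": "jog_arm", "body": {"targets": [{"tx": 2,"ty": 8,"tz": 0,"turn": 0,"jaw": 0},{"tx": 3,"ty": 14,"tz": 0,"turn": 0,"jaw": 0},{"tx": 3,"ty": 14,"tz": 0,"turn": 0,"jaw": 0},{"tx": 0,"ty": 0,"tz": 0,"turn": 0,"jaw": 0},{"tx": 0,"ty": 0,"tz": 5,"turn": 0,"jaw": 0},{"tx": 0,"ty": 0,"tz": 10,"turn": 0,"jaw": 0},{"tx": 0,"ty": 0,"tz": 5,"turn": 0,"jaw": 0},{"tx": 0,"ty": 0,"tz": 0,"turn": 0,"jaw": 0},{"tx": 0,"ty": 0,"tz": 0,"turn": 0,"jaw": 0},{"tx": 0,"ty": 0,"tz": 0,"turn": 0,"jaw": 0}]}}

```text
time_s: 62.55
tool_pos: [0.5249, -0.0292, 0.0971]
ee_rot: [0.0, 0.579, 0.816, 0.0]
wrist_force: [-0.0, 0.0, -0.4]
finger_gap: 0.595
finger_force: 31.6
```

```bash
python3 -c "
from h import *
go(.5244,-.029,.0878,19.4,1)"
```

```text
at [ 0.5249 -0.0292  0.0971] yawY 19.3 D [-0.5  0.2 -9.3] turn -0.002 q7 0.48 t 62.55
tx 0.3 ty -0.4 tz 9.3 turn -0.002
```

>>> {"method": "jog_arm", "body": {"targets": [{"tx": 0,"ty": 0,"tz": 5,"turn": 0,"jaw": 0},{"tx": 0,"ty": 0,"tz": 4,"turn": 0,"jaw": 0},{"tx": 0,"ty": 0,"tz": 0.5,"turn": 0,"jaw": 0},{"tx": 0,"ty": 0,"tz": 0,"turn": 0,"jaw": 0},{"tx": 0,"ty": 0,"tz": 0,"turn": 0,"jaw": 0.5},{"tx": 0,"ty": 0,"tz": 0,"turn": 0,"jaw": 0.5},{"tx": 0,"ty": 0,"tz": 0,"turn": 0,"jaw": 0.5},{"tx": 0,"ty": 0,"tz": -15,"turn": 0,"jaw": 0.5},{"tx": 0,"ty": 0,"tz": -30,"turn": 0,"jaw": 0.5},{"tx": 0,"ty": 0,"tz": -40,"turn": 0,"jaw": 0.5}]}}

```text
time_s: 63.55
tool_pos: [0.5238, -0.0293, 0.1731]
ee_rot: [-0.001, 0.579, 0.816, -0.001]
wrist_force: [1.6, 0.9, 0.4]
finger_gap: 0.746
finger_force: 0.0
```

>>> {"method": "jog_arm", "body": {"targets": [{"tx": 0,"ty": 0,"tz": -40,"turn": 0,"jaw": 0.5},{"tx": 0,"ty": -10,"tz": -40,"turn": 0.08,"jaw": 0.5},{"tx": 0,"ty": -15,"tz": -40,"turn": 0.09,"jaw": 0.5},{"tx": 15,"ty": -15,"tz": 0,"turn": 0.09,"jaw": 0.5},{"tx": 15,"ty": 0,"tz": 0,"turn": 0.09,"jaw": 0.5},{"tx": 10,"ty": 0,"tz": 0,"turn": 0.086,"jaw": 0.5},{"tx": 0,"ty": 0,"tz": 0,"turn": 0,"jaw": 0.5},{"tx": 0,"ty": 0,"tz": 0,"turn": 0,"jaw": 0.5},{"tx": 0,"ty": 0,"tz": 0,"turn": 0,"jaw": 0.5},{"tx": 0,"ty": 0,"tz": 0,"turn": 0,"jaw": 0.5}]}}

```text
time_s: 64.55
tool_pos: [0.4825, 0.0003, 0.2924]
ee_rot: [0.0, 0.741, 0.671, -0.0]
wrist_force: [0.4, 0.4, 0.1]
finger_gap: 0.748
finger_force: 0.0
```

```bash
python3 - <<'E'
from h import *
go(.4357,.330,.12,-5.65,10)
c=shot('wrist','w10'); g=cv2.GaussianBlur(cv2.cvtColor(c['img'],cv2.COLOR_RGB2GRAY),(3,3),1)
for p in [(.4406,-.0209),(.4488,.0627),(.5242,-.0291),(.5324,.0545)]:
    u,v=proj(c,[*p,.098]); x,y=int(u)-45,int(v)-45; s=g[max(y,0):y+90,max(x,0):x+90]
    ci=cv2.HoughCircles(s,cv2.HOUGH_GRADIENT,1,60,param1=80,param2=8,minRadius=20,maxRadius=30)
    q=ci[0][0] if ci is not None else None
    print(p,(u,v), None if q is None else (q[2],onz(c,q[0]+max(x,0),q[1]+max(y,0),.098)[:2].round(4)))
caps()
E
```

```text
at [4.825e-01 3.000e-04 2.924e-01] yawY -5.67 D [ -46.8  329.7 -172.4] turn -0.0 q7 -0.21 t 64.55
tx 32.3 ty -7.9 tz 17.2 turn -0.000
tx 32.3 ty -7.9 tz 17.2 turn -0.000
tx 32.3 ty -7.9 tz 17.2 turn -0.000
tx 32.3 ty -7.9 tz 17.2 turn -0.000
tx 32.3 ty -7.9 tz 17.2 turn -0.000
tx 32.3 ty -7.9 tz 17.2 turn -0.000
tx 32.3 ty -7.9 tz 17.2 turn -0.000
tx 32.3 ty -7.9 tz 17.2 turn -0.000
tx 32.3 ty -7.9 tz 17.2 turn -0.000
tx 32.3 ty -7.9 tz 17.2 turn -0.000
(0.4406, -0.0209) (np.float64(243.77763197480894), np.float64(205.75082622712438)) (np.float32(23.5), array([ 0.4466, -0.0072]))
(0.4488, 0.0627) (np.float64(240.6576743334191), np.float64(128.31169045503606)) (np.float32(27.9), array([0.4511, 0.0653]))
(0.5242, -0.0291) (np.float64(318.9566300826702), np.float64(205.68125893188449)) (np.float32(23.6), array([ 0.5249, -0.0278]))
(0.5324, 0.0545) (np.float64(322.3209079519067), np.float64(128.23596112256587)) (np.float32(27.1), array([0.5286, 0.0566]))
[253 200  18  12 164] table [0.5499 0.1096] bed [0.5313 0.0547]
[226 205  17  12 161] table [0.4623 0.1191] bed [0.4483 0.0637]
```

>>> {"method": "jog_arm", "body": {"targets": [{"tx": 20,"ty": -5,"tz": 0,"turn": 0,"jaw": 0},{"tx": 35,"ty": -9,"tz": 0,"turn": 0,"jaw": 0},{"tx": 40,"ty": -10,"tz": 0,"turn": 0,"jaw": 0},{"tx": 40,"ty": -10,"tz": 10,"turn": 0,"jaw": 0},{"tx": 40,"ty": -10,"tz": 20,"turn": 0,"jaw": 0},{"tx": 40,"ty": -10,"tz": 30,"turn": 0,"jaw": 0},{"tx": 40,"ty": -10,"tz": 30,"turn": 0,"jaw": 0},{"tx": 40,"ty": -10,"tz": 30,"turn": 0,"jaw": 0},{"tx": 28,"ty": -5,"tz": 30,"turn": 0,"jaw": 0},{"tx": 0,"ty": 0,"tz": 20,"turn": 0,"jaw": 0}]}}

```text
time_s: 65.65
tool_pos: [0.4339, 0.3318, 0.1215]
ee_rot: [-0.0, 0.739, 0.674, -0.001]
wrist_force: [0.9, -0.4, 0.8]
finger_gap: 0.498
finger_force: 0.0
```

>>> {"method": "jog_arm", "body": {"targets": [{"tx": 0,"ty": 0,"tz": 0,"turn": 0,"jaw": 0},{"tx": 0,"ty": 0,"tz": 0,"turn": 0,"jaw": 0},{"tx": 0,"ty": 0,"tz": 0,"turn": 0,"jaw": 0},{"tx": 0,"ty": 0,"tz": 0,"turn": 0,"jaw": 0},{"tx": 0,"ty": 0,"tz": 0,"turn": 0,"jaw": 0},{"tx": 0,"ty": 0,"tz": 0,"turn": 0,"jaw": 0},{"tx": 0,"ty": 0,"tz": 0,"turn": 0,"jaw": 0},{"tx": 0,"ty": 0,"tz": 0,"turn": 0,"jaw": 0},{"tx": 0,"ty": 0,"tz": 0,"turn": 0,"jaw": 0},{"tx": 0,"ty": 0,"tz": 0,"turn": 0,"jaw": 0}]}}

```text
time_s: 66.65
tool_pos: [0.4361, 0.3279, 0.124]
ee_rot: [-0.0, 0.741, 0.671, 0.0]
wrist_force: [0.8, 0.1, -0.1]
finger_gap: 0.499
finger_force: 0.0
```

```bash
python3 - <<'E'
from h import *
go(.4357,.3299,.0317,-5.65,1)
caps()
c=shot('wrist','w11'); print('expected far hole px',proj(c,[.4357+.0985*.1,.3299+.0995,.008]))
g=cv2.cvtColor(c['img'],cv2.COLOR_RGB2GRAY); u,v=proj(c,[.4357+.00985,.3299+.0995,.008]).astype(int)
s=g[max(v-25,0):v+26,u-25:u+26]; m=(s<(int(s.min())+int(np.percentile(s,85)))/2).astype(np.uint8); n,l,st,ce=cv2.connectedComponentsWithStats(m)
for i in range(1,n):
    if st[i,4]>40: print(st[i],ce[i]+[u-25,max(v-25,0)])
E
```

```text
at [0.4361 0.3279 0.124 ] yawY -5.67 D [ -0.4   2.  -92.3] turn -0.0 q7 -0.75 t 66.65
tx 1.9 ty -0.6 tz 92.3 turn -0.000
[253 200  18  12 163] table [0.5498 0.1094] bed [0.5312 0.0545]
[226 205  17  12 165] table [0.462  0.1182] bed [0.448  0.0628]
[232 224  18  13 183] table [0.454  0.0275] bed [ 0.4404 -0.0231]
expected far hole px [278.49343486  75.8964161 ]
[ 14  16  21  23 382] [276.97643979  77.02356021]
```

>>> {"method": "jog_arm", "body": {"targets": [{"tx": 2,"ty": 0,"tz": 25,"turn": 0,"jaw": 0},{"tx": 0,"ty": 0,"tz": 30,"turn": 0,"jaw": 0},{"tx": 0,"ty": 0,"tz": 22,"turn": 0,"jaw": 0},{"tx": 0,"ty": 0,"tz": 12,"turn": 0,"jaw": 0},{"tx": 0,"ty": 0,"tz": 3,"turn": 0,"jaw": 0},{"tx": 0,"ty": 0,"tz": 0,"turn": 0,"jaw": 0},{"tx": 0,"ty": 0,"tz": 0,"turn": 0,"jaw": -0.8},{"tx": 0,"ty": 0,"tz": 0,"turn": 0,"jaw": -0.8},{"tx": 0,"ty": 0,"tz": 0,"turn": 0,"jaw": -0.8},{"tx": 0,"ty": 0,"tz": 0,"turn": 0,"jaw": -0.8}], "force": 60}}

```text
time_s: 67.75
tool_pos: [0.4368, 0.3306, 0.0334]
ee_rot: [-0.0, 0.741, 0.671, 0.001]
wrist_force: [-1.8, -0.7, 6.6]
finger_gap: 0.272
finger_force: 60.4
```

>>> {"method": "jog_arm", "body": {"targets": [{"tx": 0,"ty": 0,"tz": 0,"turn": 0,"jaw": -0.8},{"tx": 0,"ty": 0,"tz": 0,"turn": 0,"jaw": -0.8},{"tx": 0,"ty": 0,"tz": -10,"turn": 0,"jaw": -0.8},{"tx": 0,"ty": 0,"tz": -25,"turn": 0,"jaw": -0.8},{"tx": 0,"ty": 0,"tz": -35,"turn": 0,"jaw": -0.8},{"tx": 0,"ty": 0,"tz": -35,"turn": 0,"jaw": -0.8},{"tx": 0,"ty": 0,"tz": -35,"turn": 0,"jaw": -0.8},{"tx": 0,"ty": 0,"tz": -15,"turn": 0,"jaw": -0.8},{"tx": 0,"ty": 0,"tz": -5,"turn": 0,"jaw": -0.8},{"tx": 0,"ty": 0,"tz": 0,"turn": 0,"jaw": -0.8}]}}

```text
time_s: 68.75
tool_pos: [0.4364, 0.3298, 0.1925]
ee_rot: [-0.0, 0.741, 0.671, 0.0]
wrist_force: [0.1, -0.4, -3.8]
finger_gap: 0.277
finger_force: 59.6
```

>>> {"method": "jog_arm", "body": {"targets": [{"tx": -15,"ty": 4,"tz": 0,"turn": 0,"jaw": -0.8},{"tx": -25,"ty": 8,"tz": 0,"turn": 0,"jaw": -0.8},{"tx": -30,"ty": 8,"tz": 0,"turn": 0,"jaw": -0.8},{"tx": -30,"ty": 8,"tz": 0,"turn": 0,"jaw": -0.8},{"tx": -30,"ty": 8,"tz": 0,"turn": 0,"jaw": -0.8},{"tx": -30,"ty": 8,"tz": 0,"turn": 0,"jaw": -0.8},{"tx": -30,"ty": 8,"tz": 0,"turn": 0,"jaw": -0.8},{"tx": -30,"ty": 8,"tz": 0,"turn": 0,"jaw": -0.8},{"tx": -25,"ty": 8,"tz": 0,"turn": 0,"jaw": -0.8},{"tx": -20,"ty": 5,"tz": 0,"turn": 0,"jaw": -0.8}]}}

```text
time_s: 69.75
tool_pos: [0.482, 0.0559, 0.1908]
ee_rot: [-0.0, 0.742, 0.67, -0.001]
wrist_force: [-0.2, -0.3, -3.0]
finger_gap: 0.268
finger_force: 59.4
```

>>> {"method": "jog_arm", "body": {"targets": [{"tx": -15,"ty": 3,"tz": 0,"turn": 0,"jaw": -0.8},{"tx": -10,"ty": 2,"tz": 0,"turn": 0,"jaw": -0.8},{"tx": 0,"ty": 0,"tz": 0,"turn": 0,"jaw": -0.8},{"tx": 0,"ty": 0,"tz": 0,"turn": 0,"jaw": -0.8},{"tx": 0,"ty": 0,"tz": 0,"turn": 0,"jaw": -0.8},{"tx": 0,"ty": 0,"tz": 0,"turn": 0,"jaw": -0.8},{"tx": 0,"ty": 0,"tz": 0,"turn": 0,"jaw": -0.8},{"tx": 0,"ty": 0,"tz": 0,"turn": 0,"jaw": -0.8},{"tx": 0,"ty": 0,"tz": 0,"turn": 0,"jaw": -0.8},{"tx": 0,"ty": 0,"tz": 0,"turn": 0,"jaw": -0.8}]}}

```text
time_s: 70.75
tool_pos: [0.4853, 0.0337, 0.1921]
ee_rot: [-0.0, 0.741, 0.671, 0.0]
wrist_force: [0.5, -1.2, -2.8]
finger_gap: 0.274
finger_force: 59.4
```

```bash
python3 - <<'E'
from h import *
go(.4865,.0163,.170,-5.65,1)
c=shot('wrist','w12'); o,p,r=obs(); X=r.as_matrix()[:,0]
e=proj(c,[*(p+.1*X)[:2],p[2]-.0237]); u,v=e.astype(int); print('hole expected',e)
g=cv2.cvtColor(c['img'],cv2.COLOR_RGB2GRAY); y0=max(v-28,0)
s=g[y0:v+29,u-28:u+29]; m=(s<int(np.percentile(s,85))-18).astype(np.uint8); n,l,st,ce=cv2.connectedComponentsWithStats(m)
for i in range(1,n):
    if st[i,4]>60: print(st[i],st[i,0]+st[i,2]/2+u-28,st[i,1]+st[i,3]/2+y0)
E
```

```text
at [0.4853 0.0337 0.1921] yawY -5.66 D [  1.2 -17.4 -22.1] turn -0.0 q7 -0.23 t 70.75
tx -17.2 ty 2.9 tz 22.1 turn -0.000
hole expected [279.57188073  61.99571854]
[   8   11   42   45 1479] 280.0 66.5
```

>>> {"method": "jog_arm", "body": {"targets": [{"tx": -6,"ty": 1,"tz": 0,"turn": 0,"jaw": -0.8},{"tx": -6,"ty": 1,"tz": 1,"turn": 0,"jaw": -0.8},{"tx": -4.5,"ty": 1,"tz": 2.3,"turn": 0,"jaw": -0.8},{"tx": 0,"ty": 0,"tz": 0,"turn": 0,"jaw": -0.8},{"tx": 0,"ty": 0,"tz": 0,"turn": 0,"jaw": -0.8},{"tx": 0,"ty": 0,"tz": 0,"turn": 0,"jaw": -0.8},{"tx": 0,"ty": 0,"tz": 0,"turn": 0,"jaw": -0.8},{"tx": 0,"ty": 0,"tz": 0,"turn": 0,"jaw": -0.8},{"tx": 0,"ty": 0,"tz": 0,"turn": 0,"jaw": -0.8},{"tx": 0,"ty": 0,"tz": 0,"turn": 0,"jaw": -0.8}]}}

```text
time_s: 71.8
tool_pos: [0.4866, 0.017, 0.1888]
ee_rot: [-0.0, 0.741, 0.671, 0.0]
wrist_force: [1.1, 0.9, -3.5]
finger_gap: 0.269
finger_force: 59.4
```

```bash
python3 - <<'E'
from h import *
go(.4865,.0170,.170,-5.78,1)
shot('wrist','w13'); o,p,r=obs(); X=r.as_matrix()[:,0]
for f,P,dz in (('w7',[.4961,.1165],.1888-.032+.008),('w13',(p+.1*X)[:2],p[2]-.0334+.008)):
    c=load(f); e=proj(c,[*P,dz]); u,v=e.astype(int)
    g=cv2.cvtColor(c['img'],cv2.COLOR_RGB2GRAY); y0=max(v-30,0)
    s=g[y0:v+31,u-30:u+31]
    for t in (int(np.percentile(s,85))-18,110):
        m=(s<t).astype(np.uint8); n,l,st,ce=cv2.connectedComponentsWithStats(m); i=1+np.argmax(st[1:,4])
        U,V=st[i,0]+(st[i,2]-1)/2+u-30,st[i,1]+(st[i,3]-1)/2+y0
        print(f,t,'exp',e.round(1),'got',U,V,st[i],'world',onz(c,U,V,dz)[:2].round(4))
    print(' pin tip px',proj(c,[.4966,.1160,.138]).round(1))
E
```

```text
at [0.4866 0.017  0.1888] yawY -5.66 D [ -0.1   0.  -18.8] turn 0.002 q7 -0.19 t 71.8
tx 0.0 ty -0.1 tz 18.8 turn 0.002
w7 184 exp [279.8  62.7] got 279.0 61.5 [   9    7   43   46 1533] world [0.4958 0.117 ]
w7 110 exp [279.8  62.7] got 278.5 62.5 [ 14  13  32  36 603] world [0.4955 0.1167]
 pin tip px [280.7  70.3]
w13 185 exp [279.6  62.5] got 279.0 66.0 [  10   12   41   45 1479] world [0.4961 0.115 ]
w13 110 exp [279.6  62.5] got 279.0 67.0 [ 15  18  31  35 693] world [0.4961 0.1146]
 pin tip px [279.7  69.7]
```

>>> {"method": "jog_arm", "body": {"targets": [{"tx": 1.3,"ty": 0,"tz": 4,"turn": 0.002,"jaw": -0.8},{"tx": 0,"ty": 0,"tz": 6,"turn": 0,"jaw": -0.8},{"tx": 0,"ty": 0,"tz": 5,"turn": 0,"jaw": -0.8},{"tx": 0,"ty": 0,"tz": 3,"turn": 0,"jaw": -0.8},{"tx": 0,"ty": 0,"tz": 3,"turn": 0,"jaw": -0.8},{"tx": 0,"ty": 0,"tz": 3,"turn": 0,"jaw": -0.8},{"tx": 0,"ty": 0,"tz": 2,"turn": 0,"jaw": -0.8},{"tx": 0,"ty": 0,"tz": 0,"turn": 0,"jaw": -0.8},{"tx": 0,"ty": 0,"tz": 0,"turn": 0,"jaw": -0.8},{"tx": 0,"ty": 0,"tz": 0,"turn": 0,"jaw": -0.8}]}}

```text
time_s: 72.85
tool_pos: [0.4869, 0.0182, 0.1629]
ee_rot: [0.0, 0.742, 0.671, 0.0]
wrist_force: [0.3, -0.0, -3.0]
finger_gap: 0.272
finger_force: 59.4
```

>>> {"method": "jog_arm", "body": {"targets": [{"tx": 0,"ty": 0,"tz": 3,"turn": 0,"jaw": -0.8},{"tx": 0,"ty": 0,"tz": 4,"turn": 0,"jaw": -0.8},{"tx": 0,"ty": 0,"tz": 4,"turn": 0,"jaw": -0.8},{"tx": 0,"ty": 0,"tz": 4,"turn": 0,"jaw": -0.8},{"tx": 0,"ty": 0,"tz": 3,"turn": 0,"jaw": -0.8},{"tx": 0,"ty": 0,"tz": 2,"turn": 0,"jaw": -0.8},{"tx": 0,"ty": 0,"tz": 0.5,"turn": 0,"jaw": -0.8},{"tx": 0,"ty": 0,"tz": 0,"turn": 0,"jaw": -0.8},{"tx": 0,"ty": 0,"tz": 0,"turn": 0,"jaw": -0.8},{"tx": 0,"ty": 0,"tz": 0,"turn": 0,"jaw": -0.8}]}}

```text
time_s: 73.85
tool_pos: [0.4869, 0.0182, 0.1424]
ee_rot: [0.0, 0.742, 0.671, 0.0]
wrist_force: [0.2, 1.0, -3.5]
finger_gap: 0.269
finger_force: 59.4
```

>>> {"method": "jog_arm", "body": {"targets": [{"tx": 0,"ty": 0,"tz": 0.5,"turn": 0,"jaw": -0.8},{"tx": 0,"ty": 0,"tz": 0.5,"turn": 0,"jaw": -0.8},{"tx": 0,"ty": 0,"tz": 0.5,"turn": 0,"jaw": -0.8},{"tx": 0,"ty": 0,"tz": 0,"turn": 0,"jaw": -0.8},{"tx": 0,"ty": 0,"tz": 0,"turn": 0,"jaw": -0.8},{"tx": 0,"ty": 0,"tz": 0,"turn": 0,"jaw": -0.8},{"tx": 0,"ty": 0,"tz": 0,"turn": 0,"jaw": -0.8},{"tx": 0,"ty": 0,"tz": 0,"turn": 0,"jaw": -0.8},{"tx": 0,"ty": 0,"tz": 0,"turn": 0,"jaw": -0.8},{"tx": 0,"ty": 0,"tz": 0,"turn": 0,"jaw": -0.8}]}}

```text
time_s: 74.85
tool_pos: [0.4869, 0.0182, 0.1413]
ee_rot: [-0.0, 0.742, 0.67, 0.0]
wrist_force: [-4.0, 0.1, 5.0]
finger_gap: 0.268
finger_force: 60.8
```

>>> {"method": "jog_arm", "body": {"targets": [{"tx": 0,"ty": 0,"tz": 0,"turn": 0,"jaw": -0.4},{"tx": 0,"ty": 0,"tz": 0,"turn": 0,"jaw": 0},{"tx": 0,"ty": 0,"tz": 0,"turn": 0,"jaw": 0},{"tx": 0,"ty": 0,"tz": 0,"turn": 0,"jaw": 0},{"tx": 0,"ty": 0,"tz": 0,"turn": 0,"jaw": 0},{"tx": 0,"ty": 0,"tz": -10,"turn": 0,"jaw": 0},{"tx": 0,"ty": 0,"tz": -25,"turn": 0,"jaw": 0},{"tx": 0,"ty": 0,"tz": -35,"turn": 0,"jaw": 0},{"tx": 0,"ty": 0,"tz": -40,"turn": 0,"jaw": 0},{"tx": 0,"ty": 0,"tz": -30,"turn": 0,"jaw": 0}]}}

```text
time_s: 75.85
tool_pos: [0.487, 0.0179, 0.2839]
ee_rot: [0.0, 0.742, 0.67, 0.001]
wrist_force: [0.5, -0.7, -0.3]
finger_gap: 0.499
finger_force: 0.0
```

>>> {"method": "jog_arm", "body": {"targets": [{"tx": -10,"ty": -5,"tz": 0,"turn": 0,"jaw": -1},{"tx": -25,"ty": -5,"tz": 0,"turn": 0,"jaw": -1},{"tx": -30,"ty": -5,"tz": 0,"turn": 0,"jaw": -1},{"tx": -30,"ty": -5,"tz": 0,"turn": 0,"jaw": -1},{"tx": -30,"ty": -5,"tz": 0,"turn": 0,"jaw": -1},{"tx": -25,"ty": 0,"tz": 0,"turn": 0,"jaw": -1},{"tx": -17,"ty": 0,"tz": 0,"turn": 0,"jaw": -1},{"tx": 0,"ty": 0,"tz": 0,"turn": 0,"jaw": -1},{"tx": 0,"ty": 0,"tz": 0,"turn": 0,"jaw": -1},{"tx": 0,"ty": 0,"tz": 0,"turn": 0,"jaw": -1}]}}

```text
time_s: 76.85
tool_pos: [0.4451, -0.1445, 0.2806]
ee_rot: [-0.0, 0.741, 0.671, -0.0]
wrist_force: [1.0, -0.1, -0.9]
finger_gap: -0.002
finger_force: 0.0
```

```bash
python3 - <<'E'
from h import *
go(.4455,-.1453,.207,-5.65,1)
c=shot('scene','scene6'); d=shot('side','side6'); r=load('scene4')
def br(c,x,y,z): 
    u,v=proj(c,[x,y,z]).astype(int); return int(c['img'][v-1:v+2,u-1:u+2].mean())
# jar flank facing the camera (+x,+y side) at low heights; dark pad if no jar
for n,(x,y) in dict(pad2=(.5242,-.0291),pad3=(.5324,.0545),pad1=(.4488,.0627)).items():
    print(n,'now',[br(c,x+.022,y+.014,z) for z in (.058,.064,.07)],'before',[br(r,x+.022,y+.014,z) for z in (.058,.064,.07)])
# cover level/seat: same place as in scene4?
s=np.s_[190:250,255:355]; print('diff to first seating',np.abs(c['img'][s].astype(int)-r['img'][s]).mean(), 'side',np.abs(d['img'][195:245,215:290].astype(int)-load('side4')['img'][195:245,215:290]).mean())
E
```

```text
at [ 0.4451 -0.1445  0.2806] yawY -5.71 D [  0.4  -0.8 -73.6] turn -0.001 q7 0.07 t 76.85
tx -0.8 ty 0.5 tz 73.6 turn -0.001
pad2 now [124, 142, 142] before [16, 14, 14]
pad3 now [122, 142, 142] before [123, 143, 142]
pad1 now [233, 233, 233] before [233, 233, 234]
diff to first seating 4.554444444444444 side 3.964
```

Jar 2 still sits on pad2 and the cover is seated as before, so on to the lever.

>>> {"method": "jog_arm", "body": {"targets": [{"tx": 0,"ty": 0,"tz": 10,"turn": 0,"jaw": -1},{"tx": 0,"ty": 0,"tz": 20,"turn": 0,"jaw": -1},{"tx": 0,"ty": 0,"tz": 25,"turn": 0,"jaw": -1},{"tx": 0,"ty": 0,"tz": 15,"turn": 0,"jaw": -1},{"tx": 0,"ty": 0,"tz": 4,"turn": 0,"jaw": -1},{"tx": 0,"ty": 5,"tz": 0,"turn": 0,"jaw": -1},{"tx": 0,"ty": 5,"tz": 0,"turn": 0,"jaw": -1},{"tx": 0,"ty": 5,"tz": 0,"turn": 0,"jaw": -1},{"tx": 0,"ty": 0,"tz": 0,"turn": 0,"jaw": -1},{"tx": 0,"ty": 0,"tz": 0,"turn": 0,"jaw": -1}]}}

```text
time_s: 77.95
tool_pos: [0.4603, -0.147, 0.2069]
ee_rot: [0.0, 0.742, 0.671, -0.0]
wrist_force: [-0.7, -0.9, 0.7]
finger_gap: 0.0
finger_force: 0.1
```

>>> {"method": "jog_arm", "body": {"targets": [{"tx": 0,"ty": 4,"tz": 0,"turn": 0,"jaw": -1},{"tx": 0,"ty": 4,"tz": 0,"turn": 0,"jaw": -1},{"tx": 0,"ty": 4,"tz": 0,"turn": 0,"jaw": -1},{"tx": 0,"ty": 4,"tz": 0,"turn": 0,"jaw": -1},{"tx": 0,"ty": 4,"tz": 0,"turn": 0,"jaw": -1},{"tx": 0,"ty": 4,"tz": 0,"turn": 0,"jaw": -1},{"tx": 0,"ty": 4,"tz": 0,"turn": 0,"jaw": -1},{"tx": 0,"ty": 2,"tz": 0,"turn": 0,"jaw": -1},{"tx": 0,"ty": 0,"tz": 0,"turn": 0,"jaw": -1},{"tx": 0,"ty": 0,"tz": 0,"turn": 0,"jaw": -1}]}}

```text
time_s: 78.95
tool_pos: [0.4898, -0.15, 0.2066]
ee_rot: [-0.0, 0.742, 0.67, -0.0]
wrist_force: [-1.3, 0.4, -0.2]
finger_gap: -0.0
finger_force: 0.2
```

>>> {"method": "jog_arm", "body": {"targets": [{"tx": 0,"ty": 4,"tz": 0,"turn": 0,"jaw": -1},{"tx": 0,"ty": 4,"tz": 0,"turn": 0,"jaw": -1},{"tx": 0,"ty": 4,"tz": 0,"turn": 0,"jaw": -1},{"tx": 0,"ty": 4,"tz": 0,"turn": 0,"jaw": -1},{"tx": 0,"ty": 4,"tz": 0,"turn": 0,"jaw": -1},{"tx": 0,"ty": 0,"tz": 0,"turn": 0,"jaw": -1},{"tx": 0,"ty": 0,"tz": 0,"turn": 0,"jaw": -1},{"tx": 0,"ty": 0,"tz": 0,"turn": 0,"jaw": -1},{"tx": 0,"ty": 0,"tz": 0,"turn": 0,"jaw": -1},{"tx": 0,"ty": 0,"tz": 0,"turn": 0,"jaw": -1}]}}

```text
time_s: 79.95
tool_pos: [0.5098, -0.152, 0.2068]
ee_rot: [0.0, 0.742, 0.671, 0.0]
wrist_force: [-0.3, 0.3, 0.6]
finger_gap: -0.004
finger_force: 0.0
```

>>> {"method": "jog_arm", "body": {"targets": [{"tx": 0,"ty": 3,"tz": 0,"turn": 0,"jaw": -1},{"tx": 0,"ty": 3,"tz": 0,"turn": 0,"jaw": -1},{"tx": 0,"ty": 3,"tz": 0,"turn": 0,"jaw": -1},{"tx": 0,"ty": 3,"tz": 0,"turn": 0,"jaw": -1},{"tx": 0,"ty": 0,"tz": 0,"turn": 0,"jaw": -1},{"tx": 0,"ty": 0,"tz": 0,"turn": 0,"jaw": -1},{"tx": 0,"ty": 0,"tz": 0,"turn": 0,"jaw": -1},{"tx": 0,"ty": 0,"tz": 0,"turn": 0,"jaw": -1},{"tx": 0,"ty": 0,"tz": 0,"turn": 0,"jaw": -1},{"tx": 0,"ty": 0,"tz": 0,"turn": 0,"jaw": -1}]}}

```text
time_s: 80.95
tool_pos: [0.5217, -0.1532, 0.2068]
ee_rot: [-0.0, 0.742, 0.671, 0.0]
wrist_force: [0.4, -0.1, -0.3]
finger_gap: 0.001
finger_force: 0.0
```

```bash
cat >> h.py <<'E'
def lever():
    for n in ('scene','side'):
        c=ctrl.camera(n)
        for th in (-.25,-.1,0,.1,.15,.2,.22,.25,.3):
            bx=.05+.15*np.sin(th); z=.062+.15*np.cos(th); v=[]
            for by in (-.195,-.18,-.165,-.15,-.135):
                x=.4866+bx*.9952+by*.0985; y=.0165-bx*.0985+by*.9952
                u,w=proj(c,[x,y,z]).astype(int); v.append(int(c['img'][w,u].mean()))
            print(n,'lever',round(th+.25,2),v)
E
python3 -c "
from h import *
lever()"
```

```text
scene lever 0.0 [23, 21, 241, 242, 242]
scene lever 0.15 [21, 20, 80, 242, 241]
scene lever 0.25 [19, 18, 62, 69, 241]
scene lever 0.35 [239, 238, 20, 83, 196]
scene lever 0.4 [131, 106, 34, 18, 69]
scene lever 0.45 [20, 18, 13, 21, 30]
scene lever 0.47 [20, 11, 12, 19, 23]
scene lever 0.5 [14, 10, 12, 16, 17]
scene lever 0.55 [228, 213, 211, 60, 63]
side lever 0.0 [215, 215, 215, 215, 217]
side lever 0.15 [220, 229, 233, 25, 14]
side lever 0.25 [113, 36, 62, 17, 11]
side lever 0.35 [81, 149, 6, 13, 21]
side lever 0.4 [0, 10, 2, 18, 14]
side lever 0.45 [14, 14, 10, 12, 15]
side lever 0.47 [24, 18, 11, 14, 16]
side lever 0.5 [14, 20, 7, 12, 14]
side lever 0.55 [20, 19, 4, 102, 13]
```

The lever bar matches the 0.45 to 0.50 position, so it has snapped into float. Backing off and up.

>>> {"method": "jog_arm", "body": {"targets": [{"tx": 0,"ty": -10,"tz": 0,"turn": 0,"jaw": -1},{"tx": 0,"ty": -15,"tz": 0,"turn": 0,"jaw": -1},{"tx": 0,"ty": -15,"tz": -10,"turn": 0,"jaw": -1},{"tx": 0,"ty": 0,"tz": -30,"turn": 0,"jaw": -1},{"tx": 0,"ty": 0,"tz": -40,"turn": 0,"jaw": -1},{"tx": 0,"ty": 0,"tz": -40,"turn": 0,"jaw": -1},{"tx": 0,"ty": 0,"tz": -30,"turn": 0,"jaw": -1},{"tx": 0,"ty": 0,"tz": 0,"turn": 0,"jaw": -1},{"tx": 0,"ty": 0,"tz": 0,"turn": 0,"jaw": -1},{"tx": 0,"ty": 0,"tz": 0,"turn": 0,"jaw": -1}]}}

```text
time_s: 82.05
tool_pos: [0.4812, -0.1491, 0.3556]
ee_rot: [-0.001, 0.742, 0.67, -0.0]
wrist_force: [0.4, 0.8, 0.2]
finger_gap: 0.001
finger_force: 0.0
```

```bash
python3 - <<'E'
from h import *
lever()
c=shot('scene','scene7'); r=load('scene6')
def br(c,x,y,z): 
    u,v=proj(c,[x,y,z]).astype(int); return int(c['img'][v-1:v+2,u-1:u+2].mean())
for x,y in ((.5242,-.0291),(.5324,.0545)): print([br(c,x+.022,y+.014,z) for z in (.058,.064,.07)])
for n,s in dict(cover=np.s_[190:270,270:355],tray=np.s_[262:305,212:280],bottle=np.s_[165:210,208:230]).items(): print(n,np.abs(c['img'][s].astype(int)-r['img'][s]).mean().round(1))
E
```

```text
scene lever 0.0 [237, 239, 240, 240, 240]
scene lever 0.15 [238, 238, 239, 239, 241]
scene lever 0.25 [240, 240, 240, 240, 240]
scene lever 0.35 [241, 241, 239, 237, 240]
scene lever 0.4 [131, 106, 85, 87, 116]
scene lever 0.45 [24, 23, 21, 20, 33]
scene lever 0.47 [22, 18, 17, 18, 24]
scene lever 0.5 [16, 14, 13, 15, 20]
scene lever 0.55 [225, 213, 206, 63, 64]
side lever 0.0 [215, 217, 216, 216, 217]
side lever 0.15 [216, 216, 216, 217, 215]
side lever 0.25 [127, 120, 117, 126, 120]
side lever 0.35 [83, 138, 134, 130, 128]
side lever 0.4 [1, 9, 1, 0, 0]
side lever 0.45 [17, 17, 16, 17, 14]
side lever 0.47 [22, 20, 19, 18, 18]
side lever 0.5 [15, 16, 15, 11, 13]
side lever 0.55 [17, 20, 5, 122, 143]
[124, 140, 140]
[122, 142, 142]
cover 1.9
tray 2.3
bottle 7.7
```

```bash
python3 - <<'E'
from h import *
for f in ('scene0','scene7'):
    h=cv2.cvtColor(load(f)['img'],cv2.COLOR_RGB2HSV)[165:215,205:235]; m=(h[:,:,1]>150)&(h[:,:,0]<20); print(f,m.sum(),np.argwhere(m).mean(0))
ctrl.finish_job()
E
```

```text
scene0 181 [22.77348066 13.31491713]
scene7 182 [22.77472527 13.35164835]
the job is handed in; nothing more can be done
```

The job is handed in: carton in the tray, four jars on their own pads (one knocked off mid-run, re-placed under a re-seated cover), lever held in the float notch, bottle untouched; after the final covering I re-checked only the two jars on the far side, by pixel brightness.

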